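Eject fresh castings and clip them to the straightening rack

TASK

The mould holds two or three fresh wall-section castings: push each one out with the red ejector behind its cavity (do not pull it out of the mould with the fingers), stand each upright in a bay of its own on the blue rack with its plain back flat against the plate and the pavement outwards, and clamp it to the tab there with a spring clip from the wooden strip, so that the jaws close over tab and casting together. Leave any clip you do not need clamped upright on the strip, and do not disturb the other things on the bench.

Things in the scene. Friction and masses are not known exactly. Their poses are not given: they have to be found in the camera images.
- mould: fixed aluminium gang mould, 108 (x) x 262 (y) x 74 mm high, three through slots (cavities) along y. Origin: centre of its underside. Castings leave at its -x face on to the bare bench (the slots have no floor); ejectors are on its +x side. Cavities 0, 1, 2: back face of the casting at y = -96, -20, 56 mm (play 2 mm).
- rack: fixed blue rack: upright plate 6 mm thick, 320 mm long (y), 20 mm high, with three tabs (36 mm wide) rising to 62 mm. Origin: on the bench, mid-length, in the plate face x = 0; the plate fills x = -6..0, an 8 mm high foot x = -56..-6; castings stand on the bench at +x. Tabs centred at y = -131, -26, 79 mm.
- mid_bay (a point): middle of bay 1 of the rack = the rack's origin and axes; bays 0, 1, 2 at rack y = -105, 0, 105 mm. A casting belongs with its origin at a bay's middle, its x along the rack's -y, its y (pavement) along the rack's +x; the tab then lies behind its +x half, 26 mm from its middle. Tab and wall are together 16 mm thick, centred at rack x = +2 mm; both 62 mm high.
- strip: fixed dark wooden strip on which the clips are parked: 176 mm long (its x), 16 mm thick (its y), top edge 62 mm high, with a foot 40 mm wide and 10 mm high. Origin: centre of its underside.
- casting0: cream resin wall section with pavement, L in section, 70 g, may be absent; starts in cavity 0, axes as the mould's, -x end 9 mm inside the mouth. Wall x = -45..45, y = 0..10, 62 mm high; pavement 8 mm thick, to y = 34 mm. Origin: underside, mid-length, in the plain back face y = 0. Stands by itself. Once out, grip the wall near its -x end (about x = -24 mm), which stays clear of the tab.
- casting1: cream resin wall section with pavement, L in section, 70 g, may be absent; starts in cavity 1, axes as the mould's, -x end 9 mm inside the mouth. Wall x = -45..45, y = 0..10, 62 mm high; pavement 8 mm thick, to y = 34 mm. Origin: underside, mid-length, in the plain back face y = 0. Stands by itself. Once out, grip the wall near its -x end (about x = -24 mm), which stays clear of the tab.
- casting2: cream resin wall section with pavement, L in section, 70 g, may be absent; starts in cavity 2, axes as the mould's, -x end 9 mm inside the mouth. Wall x = -45..45, y = 0..10, 62 mm high; pavement 8 mm thick, to y = 34 mm. Origin: underside, mid-length, in the plain back face y = 0. Stands by itself. Once out, grip the wall near its -x end (about x = -24 mm), which stays clear of the tab.
- ejector0 (a joint): ejector slide of cavity 0, m: 0 at rest, 0.056 fully in (2 N rising to 6 N); springs back, leaving the casting 47 mm out of the mouth. Its red upright thumb plate (34 mm wide, 2 to 68 mm above the bench) has its outer face at mould x = +126, middle at y = -91 mm; push it along the mould's -x.
- clip0: spring clip like a big clothes peg, 55 g, 30 mm wide (x), handles up. Origin: on the pivot; x along the hinge, y to the orange half (whose frame it is). Starts clamped on the strip, pivot 73 mm above the bench, x along the strip's; seats on the rack at the same height. Handle ends: bars 48 mm above the pivot. Jaw pads 14 to 36 mm below it; spring coil ends 6 mm below it.
- clip0_jaw (a joint): opening of clip 0, rad: 0 with jaws parallel on 16 mm, 0.7 fully open (stop), -0.25 shut on nothing. Pinch the handle ends together to open (6 N rising to 11 N), let go to close (9 N at the jaws). Over the handle ends: 62 mm at 0, 26 mm fully open, when the jaws stand 25 mm apart at their upper edge, 40 mm at the tips.
- ejector1 (a joint): ejector slide of cavity 1, m: 0 at rest, 0.056 fully in (2 N rising to 6 N); springs back, leaving the casting 47 mm out of the mouth. Its red upright thumb plate (34 mm wide, 2 to 68 mm above the bench) has its outer face at mould x = +126, middle at y = -15 mm; push it along the mould's -x.
- clip1: spring clip like a big clothes peg, 55 g, 30 mm wide (x), handles up. Origin: on the pivot; x along the hinge, y to the orange half (whose frame it is). Starts clamped on the strip, pivot 73 mm above the bench, x along the strip's; seats on the rack at the same height. Handle ends: bars 48 mm above the pivot. Jaw pads 14 to 36 mm below it; spring coil ends 6 mm below it.
- clip1_jaw (a joint): opening of clip 1, rad: 0 with jaws parallel on 16 mm, 0.7 fully open (stop), -0.25 shut on nothing. Pinch the handle ends together to open (6 N rising to 11 N), let go to close (9 N at the jaws). Over the handle ends: 62 mm at 0, 26 mm fully open, when the jaws stand 25 mm apart at their upper edge, 40 mm at the tips.
- ejector2 (a joint): ejector slide of cavity 2, m: 0 at rest, 0.056 fully in (2 N rising to 6 N); springs back, leaving the casting 47 mm out of the mouth. Its red upright thumb plate (34 mm wide, 2 to 68 mm above the bench) has its outer face at mould x = +126, middle at y = 61 mm; push it along the mould's -x.
- clip2: spring clip like a big clothes peg, 55 g, 30 mm wide (x), handles up. Origin: on the pivot; x along the hinge, y to the orange half (whose frame it is). Starts clamped on the strip, pivot 73 mm above the bench, x along the strip's; seats on the rack at the same height. Handle ends: bars 48 mm above the pivot. Jaw pads 14 to 36 mm below it; spring coil ends 6 mm below it.
- clip2_jaw (a joint): opening of clip 2, rad: 0 with jaws parallel on 16 mm, 0.7 fully open (stop), -0.25 shut on nothing. Pinch the handle ends together to open (6 N rising to 11 N), let go to close (9 N at the jaws). Over the handle ends: 62 mm at 0, 26 mm fully open, when the jaws stand 25 mm apart at their upper edge, 40 mm at the tips.
- mixing_cup: green mixing cup, 72 mm across, 85 mm high, a bystander; origin at its underside
- white_cup: white cup, 68 mm across, 80 mm high, a bystander; origin at its underside
- model_car: red model car, 90 mm long, a bystander; origin at its underside
- foam_block: plaster-coloured foam block 110 x 55 x 40 mm, a bystander; origin at its underside
- plaster_block: white block 70 x 45 x 35 mm, a bystander; origin at its underside
- spatula: steel spatula 180 mm long, a bystander; origin at its underside
- resin_bottle: white bottle with a red cap, 60 mm across, 150 mm high, a bystander; origin at its underside

How it is judged:
By the outcome, as a careful person would: the job done as asked, in the order asked, and still so for the second after the job is handed in, with the robot touching nothing.
Of casting0, casting1, casting2 only 2 to 3 are there at a start; the rules pass over those that are not, and their reading is None.
At some moment in a run one of casting0, casting1, casting2 may be knocked a few centimetres aside while the robot is not near it.
Once in a run the grip may slacken for a moment while it holds something.
It also fails if it takes over 210 s, if anything falls off the work surface, if the arm or the gripper's body presses on something with over 40 N, if the wrist force passes 120 N, or if a joint passes its speed limit or range.

ROBOT

A 6-joint arm with a two-finger parallel gripper is mounted at the origin on the work surface. World frame = base frame: x ahead of the robot, y to its left, z up, the work surface at z = 0. Lengths are in mm, angles in rad, forces in N, time in s.
With the tool pointing down it reaches from about 350 to 875 mm from the base axis. Payload 4.2 kg.
Tool frame: the origin (TCP) lies midway between the tips of the shut fingers; the grasp point (between the pads) lies 19 mm behind it; z points along the fingers, y is the line along which they close (so a half turn about z gives the same grasp; the last joint's range is limited). The gripper opens to 87 mm and grips with 3 to 60 N. Pads are 19 mm wide; open, the fingers measure 117 mm over their backs; the gripper's body (75 mm by 190 mm) begins 51 mm behind the grasp point.
Start: joints at [-0.854, 0.385, 0.008, 0, -1.194, -0.259], TCP at [276.246, -560.613, 222.55] pointing down, gripper open.
Joint ranges: [-3.14, 3.14], [-1.21, 2.06], [-1.07, 1.41], [-3.16, 2.05], [-2.99, -0.16], [-3.1, 3.1]. Speed limits (rad/s): [2.79, 2.79, 3.14, 3.14, 3.14, 3.14].

INTERFACE

Orientations are given as a 3x3 rotation matrix whose columns are the frame's x, y, z axes.
In Python, from cell import robot gives the robot as it stands. The module is installed in compiled form; this text tells all that it offers.
- The arm moves only by the tool move_arm, never from a script. Its argument "deltas" is a list that holds one entry, the list of rows, each a list of 5 numbers: the shift along the tool's x, y, z in units of 40 mm (1.0 is 40 mm), then the turn about the tool's z in units of 10 degrees (1.0 is 10 degrees), then the opening, from 0 (shut) to 1 (fully open). In form: [[[dx, dy, dz, roll, jaw], ...]]. A call has 1 to 20 rows; each row shifts and turns the commanded pose from where the row before left it, along the tool's axes as they then stand; what a row does not reach is not made up. A row lasts 1/8 s, in which the tool goes at most 62.5 mm and 10.7 degrees, less where a joint would pass 70% of its speed; a pose out of reach is approached as far as the arm can. A call is refused whole if a number of a shift passes 1 or a number of a turn 1, either way. A call with a gripper value outside its range is refused whole. The fingers move at their own pace and stop on an object; the grip force is fixed at half the most. Time passes only in rows, so rows that do not move let the fingers close. It gives the time, the measured TCP pose, the force, the opening and the grip force at its end, in the units of the state.
- robot.get_obs(): the state, without advancing time (a new reading comes with each control period).
- robot.grab_frame(name): name is "side" or "top" or "wrist"; returns a dict with "frame" (384x512x3 uint8, blue, green, red), "camera_matrix" (3x3 intrinsics, pixels), "k1" (the pictures are not rectified: a ray, as slopes to the right and down, at radius r is drawn at 1 + k1 r^2 times it, then the intrinsics apply), "pose" (4x4, takes a point from camera to world coordinates); the wrist camera has in their place "T_tool_cam" (4x4, takes a point from camera to tool coordinates, whose origin is the TCP and whose axes are the flange's). Camera axes: x right, y up, looking along -z (the intrinsics and any distortion apply to the point x, -y, -z); pixel columns grow to the right and rows downward; lengths in mm; the calibration is good to about 2 mm. A picture is of the moment at which its call begins: read the wrist's pose just before it. There is no depth.
- robot.sign_off(): hands the job in; it is judged then, once.
Trained networks look in the newest picture that a camera, given by its name, has taken for a name from the list of things; names that differ only in an ending like _2 or _b are one class to them, and where a whole thing is asked for, a point or a joint stands for the part that bears it (a point fixed in the world has none). Each returns a list of dicts, best first, with "confidence" (0 to 1); they miss things now and then, are a little off and sometimes report something else, mostly with a low value. They report only what shows in the picture. A call takes as long as a camera call.
- robot.recognise(camera, name): "box" ([left, top, right, bottom] in pixels, round what is visible of it).
- robot.regions_of(camera, name): "mask" (384x512 bool, what is visible of it) and "box" ([left, top, right, bottom] in pixels, round what is visible of it).
- robot.mark_of(camera, name): "pixel" ([column, row] in pixels: a listed point, or the origin of a listed thing).
The state is a dict: "clock": time; "joint_positions": joint angles; "joint_velocities": joint speeds; "joint_torque": joint torques, N m; "tcp_pos": TCP position; "eef_rot": TCP orientation; "ft_force": force on the tool from outside, world axes, zero at the start; "ft_torque": the same for the moment, N m; "finger_gap": finger opening in mm; "grip_force": force on a finger pad.
Only numpy, scipy, OpenCV 4.12 (cv2) and the standard library are available. Lean on these libraries where they do the work, as an engineer would, in place of code of your own. Each camera call takes 0.05 s, during which the arm holds its last target. There are 200 camera calls.

## Working session

There is one attempt and no reset: what is moved stays moved. The work goes in short steps, Python scripts to look and compute and a tool call to move; the robot and the scene stay as the last step left them, time stands still between calls to the robot, and variables do not carry over. Pictures are saved under pics/ and viewed, at most 14 in all, crops included, and the job is handed in when it is done.

Besides the shell and the picture viewer there is one more tool, called after ">>>" as name(argument=value, ...), one argument or row to a line, values as JSON. move_arm: Moves the arm, as the interface text tells. Its arguments: {"type":"object","properties":{"deltas":{"type":"array"}},"required":["deltas"]}

```bash
mkdir -p pics; cat > h.py <<'E'
import numpy as np, cv2
from cell import robot
def grab(n):
    o=robot.get_obs(); f=robot.grab_frame(n)
    if n=="wrist":
        T=np.eye(4); T[:3,:3]=o["eef_rot"]; T[:3,3]=o["tcp_pos"]; P=T@np.array(f["T_tool_cam"])
    else: P=np.array(f["pose"])
    return f["frame"],np.array(f["camera_matrix"]),f["k1"],P
def proj(p,K,k1,P):
    c=np.linalg.inv(P)@np.r_[p,1]; s=np.array([c[0],-c[1]])/-c[2]; s=s*(1+k1*(s@s))
    return K[:2,:2]@s+K[:2,2]
def ray(px,K,k1,P):
    d=np.linalg.inv(K[:2,:2])@(np.array(px,float)-K[:2,2]); s=d.copy()
    for _ in range(20): s=d/(1+k1*(s@s))
    return P[:3,3],P[:3,:3]@np.array([s[0],-s[1],-1])
def onz(px,z,cam):
    o,d=ray(px,*cam[1:]); return o+d*(z-o[2])/d[2]
def tri(rs):
    A=0;b=0
    for o,d in rs:
        d=d/np.linalg.norm(d); M=np.eye(3)-np.outer(d,d); A=A+M; b=b+M@o
    return np.linalg.solve(A,b)
E
cat > a.py <<'E'
from h import *
o=robot.get_obs(); print(o["tcp_pos"],np.round(o["eef_rot"],3).tolist(),o["clock"])
names="mould rack mid_bay strip casting0 casting1 casting2 ejector0 ejector1 ejector2 clip0 clip1 clip2 mixing_cup white_cup model_car foam_block plaster_block spatula resin_bottle".split()
for n in ("side","top"):
    c=grab(n); cv2.imwrite(f"pics/{n}0.png",c[0]); print(n,"cam",np.round(c[3],2).tolist(),c[1][0,0],c[2])
    for m in names:
        r=robot.mark_of(n,m)[:3]; print(n,m,[(np.round(q["pixel"]).tolist(),round(q["confidence"],2),np.round(onz(q["pixel"],73 if "clip" in m else 0,c)[:2]).tolist()) for q in r])
E
python3 a.py
```

```text
[ 275.96419771 -560.08530705  221.48590394] [[-0.897, -0.442, -0.001], [-0.442, 0.897, 0.002], [0.0, 0.002, -1.0]] 0.0
side cam [[-0.02, 0.62, -0.79, -312.05], [-1.0, -0.01, 0.02, 47.33], [0.0, 0.79, 0.62, 742.98], [0.0, 0.0, 0.0, 1.0]] 405.5577445798268 -0.12475223385947713
side mould [([158.0, 219.0], 0.93, [496.0, 278.0]), ([185.0, 162.0], 0.75, [768.0, 231.0])]
side rack [([351.0, 209.0], 0.9, [531.0, -257.0])]
side mid_bay [([68.0, 282.0], 0.71, [280.0, 459.0]), ([350.0, 206.0], 0.56, [544.0, -257.0])]
side strip []
side casting0 [([143.0, 229.0], 0.65, [459.0, 312.0]), ([165.0, 222.0], 0.49, [486.0, 256.0]), ([192.0, 207.0], 0.41, [546.0, 188.0])]
side casting1 [([143.0, 229.0], 0.65, [459.0, 312.0]), ([165.0, 222.0], 0.49, [486.0, 256.0]), ([192.0, 207.0], 0.41, [546.0, 188.0])]
side casting2 [([143.0, 229.0], 0.65, [459.0, 312.0]), ([165.0, 222.0], 0.49, [486.0, 256.0]), ([192.0, 207.0], 0.41, [546.0, 188.0])]Traceback (most recent call last):
  File "a.py", line 7, in <module>
    r=robot.mark_of(n,m)[:3]; print(n,m,[(np.round(q["pixel"]).tolist(),round(q["confidence"],2),np.round(onz(q["pixel"],73 if "clip" in m else 0,c)[:2]).tolist()) for q in r])
      ~~~~~~~~~~~~~^^^^^
ValueError: it knows: casting, clip, foam_block, mid_bay, mixing_cup, model_car, mould, plaster_block, rack, resin_bottle, spatula, strip, white_cup
```

```bash
sed -i 's/^names=.*/names="mould rack mid_bay strip casting clip mixing_cup white_cup model_car foam_block plaster_block spatula resin_bottle".split()/; s/\[:3\]; print/[:4]; print/' a.py; python3 a.py; python3 -c "
import cv2
for n in('side','top'): cv2.imwrite(f'pics/{n}0b.png',cv2.resize(cv2.imread(f'pics/{n}0.png'),(800,600)))"
```

```text
[ 276.2001472  -560.5340816   222.38049127] [[-0.897, -0.442, -0.0], [-0.442, 0.897, 0.0], [0.0, 0.0, -1.0]] 0.4
side cam [[-0.02, 0.62, -0.79, -312.05], [-1.0, -0.01, 0.02, 47.33], [0.0, 0.79, 0.62, 742.98], [0.0, 0.0, 0.0, 1.0]] 405.5577445798268 -0.12475223385947713
side mould [([158.0, 223.0], 0.95, [484.0, 275.0]), ([193.0, 208.0], 0.34, [544.0, 186.0])]
side rack [([385.0, 178.0], 0.7, [671.0, -395.0])]
side mid_bay [([351.0, 210.0], 0.94, [524.0, -254.0])]
side strip [([186.0, 161.0], 0.56, [774.0, 231.0])]
side casting [([140.0, 229.0], 0.67, [461.0, 321.0]), ([165.0, 220.0], 0.48, [494.0, 257.0])]
side clip []
side mixing_cup [([234.0, 170.0], 0.56, [720.0, 72.0]), ([376.0, 242.0], 0.18, [402.0, -295.0])]
side white_cup [([68.0, 284.0], 0.78, [275.0, 456.0]), ([194.0, 205.0], 0.52, [555.0, 184.0])]
side model_car [([327.0, 256.0], 0.64, [358.0, -160.0])]
side foam_block []
side plaster_block [([376.0, 242.0], 0.85, [400.0, -293.0])]
side spatula [([142.0, 229.0], 0.35, [458.0, 314.0])]
side resin_bottle [([383.0, 174.0], 0.69, [693.0, -394.0])]
top cam [[0.02, 0.99, -0.16, 3
[... 767 characters left out ...]
), ([282.0, 115.0], 0.16, [767.0, -106.0])]
top white_cup [([86.0, 269.0], 0.76, [276.0, 474.0]), ([281.0, 114.0], 0.44, [772.0, -103.0]), ([329.0, 184.0], 0.38, [550.0, -253.0])]
top model_car [([299.0, 245.0], 0.88, [362.0, -160.0])]
top foam_block [([282.0, 116.0], 0.8, [766.0, -104.0]), ([85.0, 268.0], 0.41, [278.0, 477.0]), ([154.0, 198.0], 0.39, [494.0, 284.0]), ([163.0, 194.0], 0.2, [507.0, 257.0])]
top plaster_block [([344.0, 231.0], 0.97, [406.0, -295.0])]
top spatula [([87.0, 270.0], 0.68, [273.0, 472.0]), ([172.0, 115.0], 0.6, [758.0, 242.0]), ([329.0, 184.0], 0.56, [550.0, -253.0]), ([139.0, 209.0], 0.36, [458.0, 326.0])]
top resin_bottle [([373.0, 144.0], 0.66, [682.0, -393.0])]
```

View pics/top0b.png

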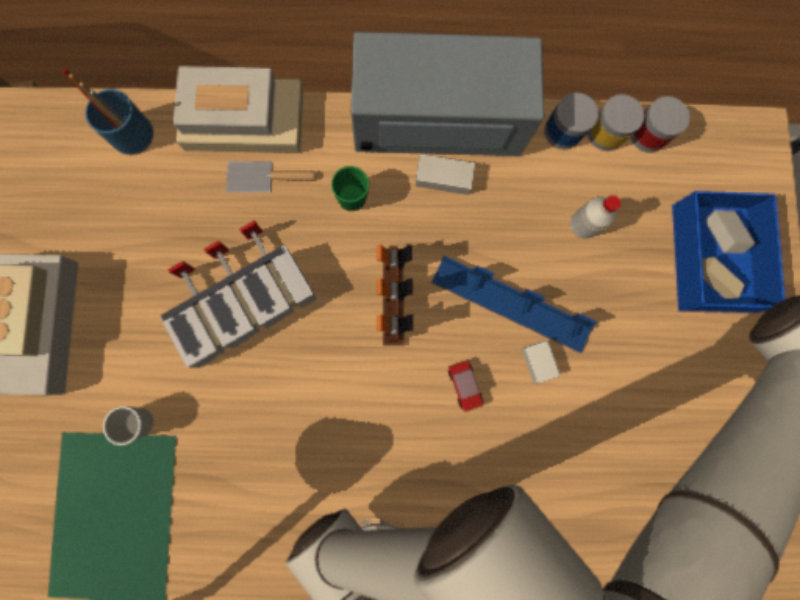

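View pics/side0b.png

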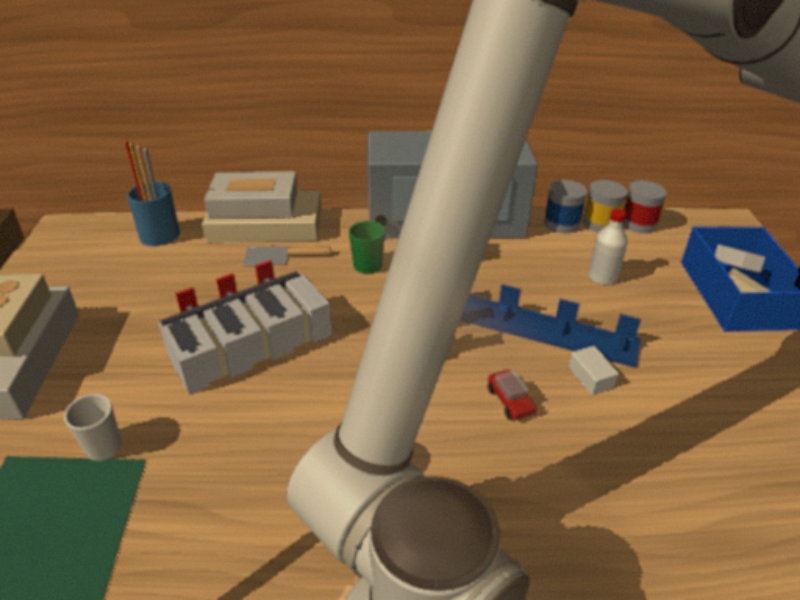

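```bash
cat > plan.py <<'E'
# usage: plan.py x y z angle(deg of tool x)  -> roll first (units), then dx dy dz (units) after the roll
import sys
from h import *
def st():
    o=robot.get_obs(); R=np.array(o["eef_rot"]); a=np.degrees(np.arctan2(R[1,0],R[0,0]))
    return o,np.array(o["tcp_pos"]),a
def plan(x,y,z,ang,frm=None):
    o,p,a=st()
    if frm is not None: p,a=np.array(frm[:3],float),frm[3]
    r=-((ang-a+180)%360-180)/10
    t=np.radians(ang); d=np.array([x,y,z])-p
    X=np.array([np.cos(t),np.sin(t)]); Y=np.array([np.sin(t),-np.cos(t)])
    v=np.array([X@d[:2],Y@d[:2],-d[2]])/40
    print("roll %.2f  d %s  rows>=%d"%(r,np.round(v,2),np.ceil(max(abs(r),abs(v).max()))))
if __name__=="__main__":
    o,p,a=st(); print("t %.1f p %s ang %.1f gap %.1f f %s j %s"%(o["clock"],np.round(p,1),a,o["finger_gap"],np.round(o["ft_force"],1),np.round(np.degrees(o["joint_positions"]))))
    if len(sys.argv)>4: plan(*map(float,sys.argv[1:5]))
E
python3 plan.py 480 -230 380 -115
python3 -c "
from h import *
f=robot.grab_frame('wrist'); print(np.round(f['T_tool_cam'],3).tolist(),f['camera_matrix'],f['k1'])"
```

```text
t 1.8 p [ 276.3 -560.6  222.5] ang -153.8 gap 87.0 f [ 0.1  0.8 -0.5] j [-49.  22.   0.  -0. -68. -15.]
roll -3.88  d [-9.64 -1.12 -3.94]  rows>=10
[[0.0, 0.966, 0.259, 71.138], [1.0, -0.0, -0.0, -0.294], [-0.0, 0.259, -0.966, -161.343], [0.0, 0.0, 0.0, 1.0]] [[302.33794785   0.         252.01777424]
 [  0.         302.33794785 192.2359597 ]
 [  0.           0.           1.        ]] -0.023501174451157333
```

>>> move_arm(
  deltas=[
    [[0, 0, -0.8, -0.97, 1], [0, 0, -0.7, -0.97, 1], [0, 0, 0, -0.97, 1], [0, 0, 0, -0.97, 1], [-0.97, -0.11, 0, 0, 1], [-0.97, -0.11, 0, 0, 1], [-0.97, -0.11, 0, 0, 1], [-0.97, -0.11, 0, 0, 1], [-0.97, -0.11, 0, 0, 1], [-0.97, -0.11, 0, 0, 1], [-0.97, -0.11, 0, 0, 1], [-0.97, -0.11, 0, 0, 1], [-0.97, -0.11, 0, 0, 1], [-0.97, -0.11, 0, 0, 1], [0, 0, 0, 0, 1], [0, 0, 0, 0, 1]],
  ],
)

```text
clock: 3.85
tcp_pos: [479.7, -227.6, 282.6]
eef_rot: [[-0.422, -0.907, -0.0], [-0.907, 0.422, -0.0], [0.0, 0.0, -1.0]]
ft_force: [-0.4, -0.7, 0.1]
finger_gap: 87.2
grip_force: 0.0
```

```bash
cat > snap.py <<'E'
import sys,pickle
from h import *
for tag in sys.argv[2:]:
    c=grab(sys.argv[1]); pickle.dump(c,open(f"{tag}.pkl","wb")); cv2.imwrite(f"pics/{tag}.png",c[0])
    for m in ("rack","mid_bay","strip","clip","mould","casting"):
        print(m,[(np.round(q["pixel"]).tolist(),round(q["confidence"],2),np.round(onz(q["pixel"],73 if "clip" in m else 0,c)[:2],1).tolist()) for q in robot.mark_of(sys.argv[1],m)[:4]])
E
python3 plan.py 520 30 280 -180; python3 snap.py wrist w1
```

```text
t 3.9 p [ 479.7 -227.6  282.6] ang -115.0 gap 87.2 f [-0.4 -0.7  0.1] j [ -8.  11.  -7.   0. -73. -17.]
roll 6.50  d [-1.01  6.44  0.06]  rows>=7
rack [([204.0, 160.0], 0.82, [543.4, -259.1])]
mid_bay [([204.0, 160.0], 0.73, [543.0, -258.9]), ([327.0, 299.0], 0.72, [464.2, 38.4])]
strip [([280.0, 289.0], 0.86, [527.0, -12.5])]
clip [([327.0, 300.0], 0.82, [461.7, -14.3])]
mould []
casting [([279.0, 288.0], 0.49, [528.3, -15.8]), ([75.0, 113.0], 0.23, [680.5, -397.3])]
```

View pics/w1.png

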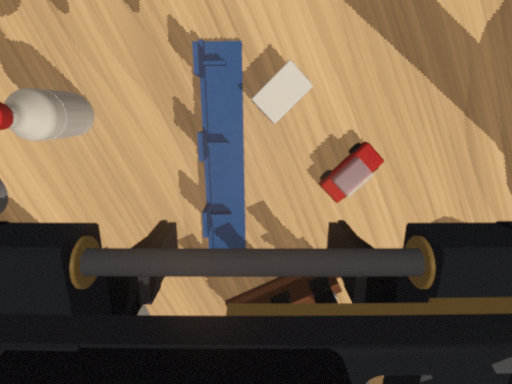

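```bash
python3 -c "
from plan import *
plan(410,-10,300,0)
plan(375,215,300,25,(410,-10,300,0))"
```

```text
roll -11.50  d [-1.74 -5.45 -0.44]  rows>=12
roll -2.50  d [ 1.58 -5.47 -0.  ]  rows>=6
```

>>> move_arm(
  deltas=[
    [[0, 0, -0.44, -1, 1], [0, 0, 0, -1, 1], [0, 0, 0, -1, 1], [0, 0, 0, -1, 1], [0, 0, 0, -1, 1], [0, 0, 0, -1, 1], [0, 0, 0, -1, 1], [0, 0, 0, -1, 1], [0, 0, 0, -1, 1], [0, 0, 0, -1, 1], [0, 0, 0, -1, 1], [0, 0, 0, -0.5, 1], [-0.29, -0.9, 0, 0, 1], [-0.29, -0.9, 0, 0, 1], [-0.29, -0.9, 0, 0, 1], [-0.29, -0.9, 0, 0, 1], [-0.29, -0.9, 0, 0, 1], [-0.29, -0.95, 0, 0, 1], [0, 0, 0, 0, 1]],
  ],
)

```text
clock: 6.58
tcp_pos: [409.7, -8.1, 300.6]
eef_rot: [[1.0, 0.004, 0.001], [0.004, -1.0, 0.001], [0.001, -0.001, -1.0]]
ft_force: [-0.2, -0.1, -0.0]
finger_gap: 87.3
grip_force: 0.0
```

```bash
python3 plan.py 375 215 300 25; python3 snap.py wrist w2
```

```text
t 6.6 p [409.7  -8.1 300.6] ang 0.2 gap 87.3 f [-0.2 -0.1 -0. ] j [ 22.  -3. -19.  -0. -74.  68.]
roll -2.48  d [ 1.57 -5.42  0.01]  rows>=6
rack [([425.0, 68.0], 0.7, [543.0, -256.4])]
mid_bay [([424.0, 70.0], 0.79, [539.3, -255.5])]
strip [([260.0, 79.0], 0.81, [525.0, -18.7])]
clip [([255.0, 16.0], 0.93, [588.0, -11.5]), ([263.0, 125.0], 0.61, [463.8, -21.8]), ([262.0, 70.0], 0.57, [528.3, -19.7])]
mould [([59.0, 105.0], 0.84, [489.3, 278.0])]
casting [([111.0, 66.0], 0.66, [542.4, 194.4])]
```

>>> move_arm(
  deltas=[
    [[0, 0, 0, -1, 1], [0, 0, 0, -1, 1], [0, 0, 0, -0.5, 1], [0.26, -0.91, 0, 0, 1], [0.26, -0.91, 0, 0, 1], [0.26, -0.91, 0, 0, 1], [0.26, -0.91, 0, 0, 1], [0.26, -0.91, 0, 0, 1], [0.26, -0.91, 0, 0, 1], [0, 0, 0, 0, 1], [0, 0, 0, 0, 1]],
  ],
)

```text
clock: 8.3
tcp_pos: [374.5, 214.3, 299.9]
eef_rot: [[0.906, 0.423, -0.001], [0.423, -0.906, -0.001], [-0.001, 0.0, -1.0]]
ft_force: [0.1, -0.3, 0.8]
finger_gap: 86.8
grip_force: 0.0
```

```bash
python3 plan.py; python3 snap.py wrist w3; python3 snap.py top t3;python3 snap.py side s3; python3 -c "
import cv2
a=cv2.imread('pics/w2.png');b=cv2.imread('pics/w3.png');cv2.imwrite('pics/w23.png',cv2.resize(cv2.vconcat([a[:260],b[:300]]),(732,800*100//100)) if 0 else cv2.vconcat([a[:280],b[:310]]))"
```

```text
t 8.3 p [374.5 214.3 299.9] ang 25.0 gap 86.8 f [ 0.1 -0.3  0.8] j [ 52.  -0. -17.   0. -74.  63.]
rack []
mid_bay []
strip [([432.0, 131.0], 0.68, [527.0, -14.7])]
clip [([489.0, 91.0], 0.96, [585.3, -12.0]), ([464.0, 136.0], 0.89, [526.2, -15.1]), ([440.0, 180.0], 0.83, [464.4, -20.5])]
mould [([245.0, 68.0], 0.63, [488.6, 277.5])]
casting [([208.0, 73.0], 0.83, [459.9, 323.0]), ([315.0, 61.0], 0.79, [539.0, 191.9]), ([260.0, 68.0], 0.63, [496.2, 258.7])]
rack [([328.0, 184.0], 0.8, [551.5, -248.4])]
mid_bay [([325.0, 184.0], 0.64, [548.5, -239.4]), ([174.0, 111.0], 0.58, [772.6, 236.9])]
strip [([251.0, 190.0], 0.85, [525.8, -12.7])]
clip [([252.0, 210.0], 0.72, [459.4, -16.3]), ([249.0, 166.0], 0.69, [586.7, -4.7]), ([252.0, 185.0], 0.47, [529.5, -13.7])]
mould [([154.0, 197.0], 0.59, [495.4, 281.9]), ([224.0, 128.0], 0.36, [720.7, 77.9])]
casting [([162.0, 193.0], 0.64, [508.3, 260.9]), ([185.0, 183.0], 0.59, [541.0, 189.6]), ([140.0, 211.0], 0.55, [454.0, 324.6])]
rack [([353.0, 209.0], 0.86, [527.7, -259.8])]
mid_bay [([353.0, 208.0], 0.86, [534.1, -261.7]), ([140.0, 228.0], 0.25, [462.4, 320.8])]
strip [([266.0, 211.0], 0.69, [526.9, -17.2])]
clip [([266.0, 208.0], 0.57, [454.0, -10.8]), ([264.0, 195.0], 0.53, [507.9, -9.7]), ([261.0, 176.0], 0.46, [588.2, -3.6])]
mould [([161.0, 220.0], 0.96, [491.9, 268.0])]
casting [([141.0, 229.0], 0.48, [458.2, 316.3]), ([384.0, 180.0], 0.23, [664.5, -389.6])]
```

View pics/w23.png

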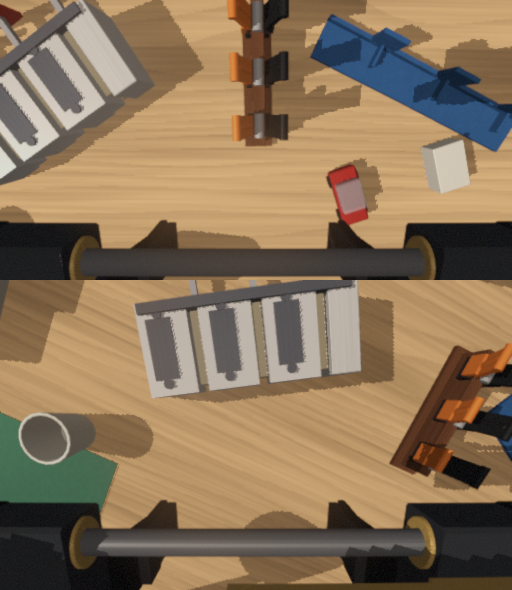

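```bash
cat > fit.py <<'E'
from h import *
import pickle
from scipy.optimize import minimize
L=lambda t:pickle.load(open(t+".pkl","rb"))
def box(x0,x1,y0,y1,z0,z1): return np.array([[x,y,z] for x in(x0,x1) for y in(y0,y1) for z in(z0,z1)],float)
RACK=[box(-6,0,-160,160,0,20),box(-56,-6,-160,160,0,8)]+[box(-6,0,t-18,t+18,0,62) for t in(-131,-26,79)]
MOULD=[box(-54,54,-131,131,0,74)]
def render(boxes,p,cam):
    t=np.radians(p[2]); R=np.array([[np.cos(t),-np.sin(t),0],[np.sin(t),np.cos(t),0],[0,0,1]])
    m=np.zeros((1536,2048),np.uint8)
    for b in boxes:
        q=np.array([proj(R@v+[p[0],p[1],0],*cam[1:]) for v in b])
        h=cv2.convexHull((q*4*16).astype(np.int32)); cv2.fillPoly(m,[h],255,shift=4)
    return cv2.resize(m,(512,384),interpolation=cv2.INTER_AREA)/255.
def fit(boxes,views,p0):
    def cost(p):
        c=0
        for cam,mask,valid in views:
            r=render(boxes,p,cam)*valid; m=mask*valid; c+=abs(r-m).sum()/(m.sum()+1)
        return c/len(views)
    r=minimize(cost,p0,method="Nelder-Mead",options=dict(initial_simplex=np.array(p0)+np.array([[0,0,0],[8,0,0],[0,8,0],[0,0,4]]),xatol=.05,fatol=1e-4,maxiter=150))
    return np.round(r.x,2),round(r.fun,3)
E
cat > fit1.py <<'E'
from fit import *
vs=[]
for t in("w1","w2","s3","t3"):
    c=L(t); hsv=cv2.cvtColor(c[0],cv2.COLOR_BGR2HSV); m=((hsv[...,0]>95)&(hsv[...,0]<130)&(hsv[...,1]>110)).astype(np.uint8)
    near=cv2.dilate((render(RACK,(543,-256,-25),c)>0).astype(np.uint8),np.ones((31,31)))
    v=np.ones((384,512)); 
    if t[0]=="w": v[215:]=0
    vs.append((c,(m*near).astype(float),v)); print(t,*fit(RACK,vs[-1:],(543,-256,-25)))
print("rack all",*fit(RACK,vs,(543,-256,-25)))
vs=[]
for t,n in(("w3","wrist"),("s3","side"),("t3","top")):
    c=grab(n); pickle.dump(c,open(t+".pkl","wb")); r=robot.regions_of(n,"mould")
    if not r: print("no",n); continue
    m=r[0]["mask"].astype(np.uint8); m=cv2.morphologyEx(m,cv2.MORPH_CLOSE,np.ones((9,9))); m=cv2.morphologyEx(m,cv2.MORPH_OPEN,np.ones((13,13)))
    vs.append((c,m.astype(float),np.ones((384,512)))); print(t,*fit(MOULD,vs[-1:],(492,278,27)))
print("mould all",*fit(MOULD,vs,(492,278,27)))
px={}
for t,n in(("w3","wrist"),("s3","side"),("t3","top")):
    r=sorted([q["pixel"] for q in robot.mark_of(n,"clip")[:3]],key=lambda p:p[1]); px[t]=r
print({k:len(v) for k,v in px.items()})
px["w2"]=[[255,16],[262,70],[263,125]]
for i in range(3):
    ks=[t for t in px if len(px[t])==3]; cs={t:L(t) for t in ks}
    P=tri([ray(px[t][i],*cs[t][1:]) for t in ks]); print("clip",np.round(P,1),[np.round(proj(P,*cs[t][1:])-px[t][i],1).tolist() for t in ks])
E
python3 fit1.py
```

```text
w1 [ 540.82 -255.85  -24.05] 0.382
w2 [ 540.38 -259.69  -23.88] 0.056
s3 [ 541.88 -259.99  -25.6 ] 0.656
t3 [ 542.4  -257.73  -24.12] 0.113
rack all [ 540.66 -257.62  -23.99] 0.313
w3 [-329.33  260.22  288.33] 0.999
s3 [523.12 337.59 100.79] 0.479
t3 [520.32 249.58  25.19] 0.383
mould all [-311.39  467.28  -29.24] 0.999
{'w3': 3, 's3': 3, 't3': 3}
clip [587.7 -13.9  70. ] [[0.2, -2.9], [-1.8, -0.5], [1.4, 1.2], [2.4, 0.6]]
clip [525.8 -14.7  72.8] [[-3.6, 1.7], [1.5, -0.7], [1.1, -1.7], [-4.4, 2.3]]
clip [461.5 -20.2  63.8] [[-3.4, -0.1], [0.4, -1.0], [1.4, -0.6], [-1.7, 1.3]]
```

```bash
cat > fit2.py <<'E'
from fit import *
vs=[]; ims=[]
for t in("w2","w3","s3","t3"):
    c=L(t); hsv=cv2.cvtColor(c[0],cv2.COLOR_BGR2HSV); g=render(MOULD,(491,277,28),c)>0
    m=(hsv[...,1]<75).astype(np.uint8)
    m=cv2.morphologyEx(m,cv2.MORPH_CLOSE,np.ones((7,7))); m=cv2.morphologyEx(m,cv2.MORPH_OPEN,np.ones((9,9)))
    near=cv2.dilate(g.astype(np.uint8),np.ones((25,25))); m=m*near
    v=np.ones((384,512))
    if t[0]=="w": v[215:]=0
    vs.append((c,m.astype(float),v)); p,f=fit(MOULD,vs[-1:],(491,277,28)); print(t,p,f)
    im=c[0].copy(); im[m>0]=im[m>0]//2+np.array([0,100,0],np.uint8)
    k=cv2.findContours((render(MOULD,p,c)>.5).astype(np.uint8),0,2)[0]; cv2.drawContours(im,k,-1,(0,0,255),1)
    x,y,w,h=cv2.boundingRect(near); x=max(0,min(x,112)); y=max(0,min(y,84)) if t[0]=="w" else max(0,y-30)
    cr=im[y:y+300,x:x+400] if t[0]=="w" else cv2.resize(im[y:y+150,x:x+200],(400,300)); ims.append(cv2.copyMakeBorder(cr,0,300-cr.shape[0],0,400-cr.shape[1],0))
print("all",*fit(MOULD,vs,(491,277,28)))
cv2.imwrite("pics/m.png",np.vstack([np.hstack(ims[:2]),np.hstack(ims[2:])]))
E
python3 fit2.py
```

```text
w2 [493.52 273.38  32.25] 0.027
w3 [493.24 271.96  32.06] 0.014
s3 [491.86 265.1   30.23] 0.327
t3 [489.61 278.02  33.97] 0.254
all [493.26 272.36  32.52] 0.164
```

View pics/m.png

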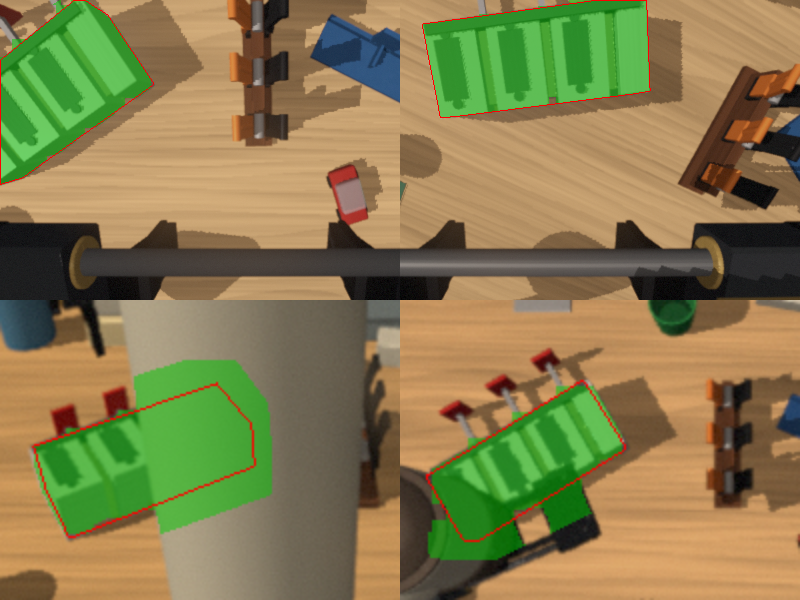

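```bash
cat > geo.py <<'E'
from plan import *
MP=(493.3,272.5,32.1); RP=(540.7,-258.3,-24.0)
def w(pose,x,y):
    t=np.radians(pose[2]); return pose[0]+np.cos(t)*x-np.sin(t)*y, pose[1]+np.sin(t)*x+np.cos(t)*y
E
python3 - <<'E'
from geo import *; import pickle
c=pickle.load(open("w3.pkl","rb"))
for y in(-96,-20,56):
    for dy in (5,22):
        print(y,dy,[c[0][tuple(np.round(proj([*w(MP,x,y+dy),z],*c[1:])).astype(int)[::-1])].tolist() for x,z in((-20,62 if dy==5 else 8),(10,62 if dy==5 else 8))])
print([np.round(w(MP,x,y)).tolist() for x,y in((155,-91),(155,-15),(155,61))])
plan(*w(MP,155,-91),150,32.1); plan(*w(MP,155,-91),35,32.1)
E
```

```text
-96 5 [[100, 126, 142], [102, 129, 144]]
-96 22 [[126, 132, 139], [142, 149, 158]]
-20 5 [[106, 133, 149], [117, 146, 163]]
-20 22 [[170, 180, 189], [172, 181, 190]]
56 5 [[104, 129, 144], [105, 130, 145]]
56 22 [[81, 94, 103], [79, 88, 96]]
[[673.0, 278.0], [633.0, 342.0], [592.0, 407.0]]
roll -0.71  d [7.16 2.63 3.75]  rows>=8
roll -0.71  d [7.16 2.63 6.63]  rows>=8
```

>>> move_arm(
  deltas=[
    [[0, 0, 0, -0.71, 0], [0.9, 0.33, 0.2, 0, 0], [0.9, 0.33, 0.4, 0, 0], [0.9, 0.33, 0.5, 0, 0], [0.9, 0.33, 0.55, 0, 0], [0.9, 0.33, 0.55, 0, 0], [0.9, 0.33, 0.55, 0, 0], [0.9, 0.33, 0.5, 0, 0], [0.86, 0.32, 0.5, 0, 0], [0, 0, 0.7, 0, 0], [0, 0, 0.7, 0, 0], [0, 0, 0.7, 0, 0], [0, 0, 0.7, 0, 0], [0, 0, 0.08, 0, 0], [0, 0, 0, 0, 0]],
  ],
)

```text
clock: 11.68
tcp_pos: [673.4, 278.3, 35.5]
eef_rot: [[0.847, 0.532, 0.001], [0.532, -0.847, 0.0], [0.001, 0.0, -1.0]]
ft_force: [0.4, -0.0, 0.6]
finger_gap: 0.5
grip_force: 0.0
```

```bash
python3 - <<'E'
from geo import *
for x in(135.5,110,84,79.5): plan(*w(MP,x,-91),35,32.1)
c=grab("top"); cv2.imwrite("pics/t4.png",cv2.resize(c[0][80:260,80:320],(800,600)))
E
```

```text
roll 0.01  d [-0.5   0.    0.01]  rows>=1
roll 0.01  d [-1.14  0.    0.01]  rows>=2
roll 0.01  d [-1.79  0.    0.01]  rows>=2
roll 0.01  d [-1.9   0.    0.01]  rows>=2
```

View pics/t4.png

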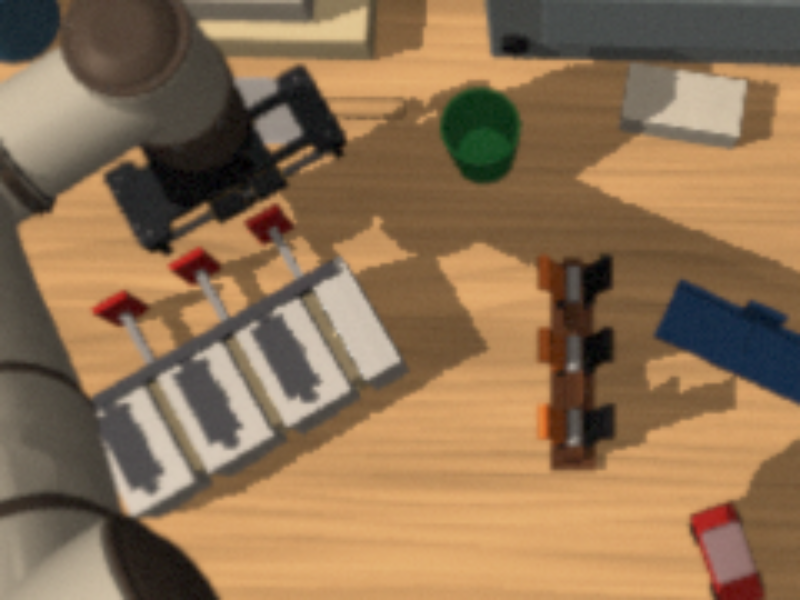

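>>> move_arm(
  deltas=[
    [[-0.25, 0, 0, 0, 0], [-0.2, 0, 0, 0, 0], [-0.2, 0, 0, 0, 0], [-0.2, 0, 0, 0, 0], [-0.2, 0, 0, 0, 0], [-0.2, 0, 0, 0, 0], [-0.2, 0, 0, 0, 0], [-0.2, 0, 0, 0, 0], [-0.15, 0, 0, 0, 0], [-0.05, 0, 0, 0, 0], [0, 0, 0, 0, 0]],
  ],
)

```text
clock: 13.1
tcp_pos: [611.5, 239.6, 36.1]
eef_rot: [[0.846, 0.532, 0.004], [0.532, -0.846, 0.002], [0.005, 0.0, -1.0]]
ft_force: [4.2, 3.2, 1.9]
finger_gap: 0.6
grip_force: 3.0
```

>>> move_arm(
  deltas=[
    [[-0.07, 0, 0, 0, 0], [-0.03, 0, 0, 0, 0], [0, 0, 0, 0, 0]],
  ],
)

```text
clock: 13.48
tcp_pos: [610.5, 238.9, 36.2]
eef_rot: [[0.846, 0.533, 0.009], [0.533, -0.846, 0.005], [0.011, 0.0, -1.0]]
ft_force: [9.5, 4.5, -2.8]
finger_gap: 0.7
grip_force: 5.5
```

>>> move_arm(
  deltas=[
    [[0.65, 0, 0, 0, 0], [0.65, 0, 0, 0, 0], [0.65, 0, 0, 0, 0], [0, -0.95, 0, 0, 0], [0, -0.95, 0, 0, 0], [-0.2, 0, 0, 0, 0], [-0.25, 0, 0, 0, 0], [-0.2, 0, 0, 0, 0], [-0.2, 0, 0, 0, 0], [-0.2, 0, 0, 0, 0], [-0.2, 0, 0, 0, 0], [-0.2, 0, 0, 0, 0], [-0.2, 0, 0, 0, 0], [-0.2, 0, 0, 0, 0], [-0.06, 0, 0, 0, 0], [-0.04, 0, 0, 0, 0], [0, 0, 0, 0, 0]],
  ],
)

```text
clock: 15.6
tcp_pos: [570.3, 303.0, 35.8]
eef_rot: [[0.846, 0.533, 0.009], [0.533, -0.846, 0.006], [0.01, -0.0, -1.0]]
ft_force: [11.6, 4.0, -8.0]
finger_gap: 0.3
grip_force: 6.1
```

```bash
python3 - <<'E'
from geo import *
o,p,a=st(); t=np.radians(32.1); d=p[:2]-MP[:2]; print(d@[np.cos(t),np.sin(t)],d@[-np.sin(t),np.cos(t)],o["ft_force"])
E
```

```text
81.41683262435363 -15.055820371393569 [11.59410296  3.96310328 -8.04450416]
```

Stop reached again. Third ejector, then withdraw and lift.

>>> move_arm(
  deltas=[
    [[0.65, 0, 0, 0, 0], [0.65, 0, 0, 0, 0], [0.65, 0, 0, 0, 0], [0, -0.95, 0, 0, 0], [0, -0.95, 0, 0, 0], [-0.2, 0, 0, 0, 0], [-0.25, 0, 0, 0, 0], [-0.2, 0, 0, 0, 0], [-0.2, 0, 0, 0, 0], [-0.2, 0, 0, 0, 0], [-0.2, 0, 0, 0, 0], [-0.2, 0, 0, 0, 0], [-0.2, 0, 0, 0, 0], [-0.2, 0, 0, 0, 0], [-0.06, 0, 0, 0, 0], [-0.04, 0, 0, 0, 0], [0, 0, 0, 0, 0]],
  ],
)

```text
clock: 17.73
tcp_pos: [529.9, 367.4, 35.7]
eef_rot: [[0.846, 0.533, 0.008], [0.533, -0.846, 0.006], [0.01, -0.001, -1.0]]
ft_force: [13.4, 3.3, -8.7]
finger_gap: 0.5
grip_force: 6.7
```

```bash
python3 - <<'E'
from geo import *
a=(*w(MP,155,61),175,32.1)
plan(*w(MP,-180,-20),175,32.1,a); plan(*w(MP,-180,-91),250,32.1,a)
E
```

```text
roll -0.00  d [-8.38  2.03 -0.  ]  rows>=9
roll -0.00  d [-8.38  3.8  -1.88]  rows>=9
```

>>> move_arm(
  deltas=[
    [[0.65, 0, 0, 0, 0], [0.65, 0, 0, 0, 0], [0.65, 0, -0.5, 0, 0], [0, 0, -0.9, 0, 0], [0, 0, -1, 0, 0], [0, 0, -1, 0, 0.5], [-0.95, 0.3, -1, 0, 0.5], [-0.95, 0.35, -1, 0, 0.5], [-0.95, 0.35, 0, 0, 0.5], [-0.95, 0.35, 0, 0, 0.5], [-0.95, 0.35, 0, 0, 0.5], [-0.95, 0.35, 0, 0, 0.5], [-0.95, 0.35, 0, 0, 0.5], [-0.95, 0.35, 0, 0, 0.5], [-0.8, 0.3, 0, 0, 0.5], [0, 0, 0, 0, 0.5], [0, 0, 0, 0, 0.5]],
  ],
)

```text
clock: 19.85
tcp_pos: [371.7, 124.3, 250.9]
eef_rot: [[0.847, 0.532, -0.001], [0.532, -0.847, -0.001], [-0.001, -0.0, -1.0]]
ft_force: [-0.3, 0.6, 0.8]
finger_gap: 43.7
grip_force: 0.0
```

```bash
python3 snap.py wrist w5; cp pics/w5.png pics/w5v.png; python3 - <<'E'
from geo import *
from fit import L
for y in(-96,-20,56): print("expected",np.round(w(MP,-56,y),1))
E
```

```text
rack [([155.0, 66.0], 0.36, [411.9, 296.0])]
mid_bay [([433.0, 123.0], 0.39, [548.5, -52.0]), ([158.0, 66.0], 0.3, [414.3, 292.5])]
strip [([400.0, 122.0], 0.87, [524.6, -13.5])]
clip [([436.0, 122.0], 0.73, [530.1, -16.9]), ([157.0, 68.0], 0.67, [415.2, 269.2]), ([403.0, 172.0], 0.65, [466.3, -21.6]), ([468.0, 73.0], 0.62, [587.8, -11.3])]
mould [([198.0, 21.0], 0.69, [487.2, 275.3])]
casting [([158.0, 67.0], 0.83, [413.6, 291.5]), ([214.0, 68.0], 0.71, [450.1, 231.0])]
expected [496.9 161.4]
expected [456.5 225.8]
expected [416.1 290.2]
```

View pics/w5v.png

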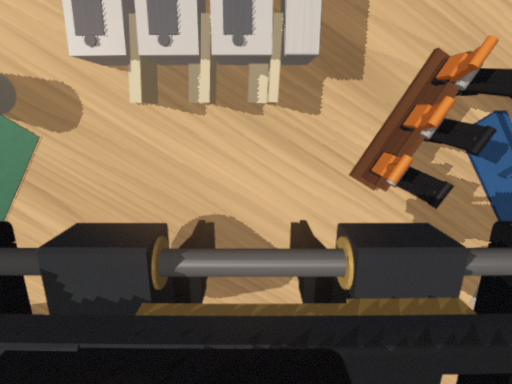

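```bash
python3 - <<'E'
from geo import *
from fit import L
c=L("w5")
for y in(-96,-20,56): print([np.round(proj([*w(MP,-101,y+d),z],*c[1:])).tolist() for d,z in((0,62),(10,62),(10,8),(34,8))])
plan(*w(MP,-80,-91),120,32.1); plan(*w(MP,-80,-91),30,32.1)
E
```

```text
[[283.0, 101.0], [274.0, 101.0], [271.0, 102.0], [253.0, 102.0]]
[[215.0, 101.0], [206.0, 101.0], [212.0, 102.0], [194.0, 102.0]]
[[147.0, 101.0], [138.0, 101.0], [153.0, 103.0], [135.0, 103.0]]
roll 0.00  d [2.52 0.76 3.27]  rows>=4
roll 0.00  d [2.52 0.76 5.52]  rows>=6
```

```bash
python3 - <<'E'
from geo import *
from fit import *
c=L("w5")
hsv=cv2.cvtColor(c[0],cv2.COLOR_BGR2HSV)
# cream scan along row across the castings, rows 75..95
for r in(80,90): print(r,[(i,c[0][r,i].tolist()) for i in range(244,290,3)])
m=cv2.morphologyEx((hsv[...,1]<60).astype(np.uint8),cv2.MORPH_OPEN,np.ones((5,5)))
g=cv2.dilate((render(MOULD,MP,c)>0).astype(np.uint8),np.ones((15,15)))
v=np.ones((384,512)); v[70:]=0
m=cv2.morphologyEx(m*g,cv2.MORPH_CLOSE,np.ones((11,11)))
print(fit(MOULD,[(c,m.astype(float),v)],MP))
xs=np.where(m[40])[0]; print(xs.min(),xs.max(), [np.round(proj([*w(MP,-54,y),z],*c[1:]),1).tolist() for y in(-131,131) for z in (0,74)])
E
```

```text
80 [(244, [79, 113, 143]), (247, [82, 116, 146]), (250, [116, 144, 161]), (253, [116, 145, 162]), (256, [117, 146, 162]), (259, [165, 199, 218]), (262, [168, 203, 222]), (265, [168, 203, 222]), (268, [130, 164, 184]), (271, [168, 203, 221]), (274, [168, 203, 221]), (277, [166, 201, 220]), (280, [80, 115, 144]), (283, [75, 107, 138]), (286, [74, 108, 138]), (289, [76, 111, 142])]
90 [(244, [79, 113, 144]), (247, [82, 115, 143]), (250, [114, 143, 161]), (253, [116, 144, 161]), (256, [116, 145, 161]), (259, [151, 185, 203]), (262, [167, 202, 221]), (265, [165, 200, 220]), (268, [121, 154, 174]), (271, [167, 202, 220]), (274, [166, 202, 221]), (277, [157, 193, 212]), (280, [77, 110, 140]), (283, [77, 113, 144]), (286, [83, 120, 151]), (289, [79, 116, 147])]
(array([494.36, 272.59,  32.17]), np.float64(0.027))
67 319 [[307.0, 64.4], [319.5, 53.9], [102.0, 64.9], [68.2, 54.8]]
```

```bash
python3 - <<'E'
from geo import *
plan(*w(MP,-80,-87.5),30,32.1)
a=(*w(MP,-80,-87.5),30,32.1)
plan(*w(MP,-160,-87.5),35,32.1,a)
E
```

```text
roll 0.00  d [2.52 0.67 5.52]  rows>=6
roll -0.00  d [-2.    0.   -0.12]  rows>=2
```

>>> move_arm(
  deltas=[
    [[0.84, 0.22, 0, 0, 0.5], [0.84, 0.22, 0.5, 0, 0.5], [0.84, 0.23, 1, 0, 0.5], [0, 0, 1, 0, 0.5], [0, 0, 1, 0, 0.5], [0, 0, 0.8, 0, 0.5], [0, 0, 0.7, 0, 0.5], [0, 0, 0.52, 0, 0.5], [0, 0, 0, 0, 0.4], [0, 0, 0, 0, 0.3], [0, 0, 0, 0, 0.2], [0, 0, 0, 0, 0], [0, 0, 0, 0, 0], [0, 0, 0, 0, 0]],
  ],
)

```text
clock: 21.95
tcp_pos: [472.3, 155.9, 30.8]
eef_rot: [[0.847, 0.532, 0.001], [0.532, -0.847, 0.001], [0.001, 0.0, -1.0]]
ft_force: [-1.6, 0.1, 4.0]
finger_gap: 9.7
grip_force: 30.0
```

```bash
python3 - <<'E'
from geo import *
a=(*w(MP,-150,-87.5),190,32.1)
plan(*w(RP,17,-81),190,-114,a)
E
```

```text
roll 14.61  d [ 9.33 -7.18 -0.  ]  rows>=15
```

>>> move_arm(
  deltas=[
    [[-0.2, 0, 0, 0, 0], [-0.3, 0, 0, 0, 0], [-0.3, 0, 0, 0, 0], [-0.3, 0, 0, 0, 0], [-0.3, 0, 0, 0, 0], [-0.35, 0, 0, 0, 0], [0, 0, -0.4, 0, 0], [0, 0, -0.6, 0, 0], [0, 0, -0.75, 0, 0], [0, 0, -0.75, 0, 0], [0, 0, -0.75, 0.6, 0], [0, 0, -0.75, 1, 0], [0, 0, 0, 1, 0], [0, 0, 0, 1, 0], [0, 0, 0, 1, 0]],
  ],
)

```text
clock: 23.82
tcp_pos: [409.5, 116.6, 188.1]
eef_rot: [[0.969, -0.246, -0.007], [-0.246, -0.969, -0.003], [-0.006, 0.005, -1.0]]
ft_force: [-0.9, 0.3, -0.9]
finger_gap: 10.0
grip_force: 30.0
```

>>> move_arm(
  deltas=[
    [[0, 0, 0, 1, 0], [0, 0, 0, 1, 0], [0, 0, 0, 1, 0], [0, 0, 0, 1, 0], [0, 0, 0, 1, 0], [0, 0, 0, 1, 0], [0, 0, 0, 1, 0], [0, 0, 0, 1, 0], [0, 0, 0, 1, 0], [0, 0, 0, 1, 0], [0, 0, 0, 0, 0], [0, 0, 0, 0, 0]],
  ],
)

```text
clock: 25.32
tcp_pos: [411.4, 117.6, 189.2]
eef_rot: [[-0.403, -0.915, -0.003], [-0.915, 0.403, -0.001], [0.002, 0.002, -1.0]]
ft_force: [0.5, -0.0, -0.7]
finger_gap: 9.9
grip_force: 30.0
```

```bash
python3 - <<'E'
from geo import *
o,p,a=st(); print(a,o["finger_gap"]); plan(*w(RP,17,-81),190,-114); plan(*w(RP,17,-81),33,-114)
E
```

```text
-113.7463348227537 9.905130820620665
roll 0.03  d [ 9.3  -7.2  -0.02]  rows>=10
roll 0.03  d [ 9.3  -7.2   3.91]  rows>=10
```

>>> move_arm(
  deltas=[
    [[0.5, -0.4, 0, 0.03, 0], [0.8, -0.62, 0, 0, 0], [0.8, -0.62, 0, 0, 0], [0.8, -0.62, 0, 0, 0], [0.8, -0.62, 0, 0, 0], [0.8, -0.62, 0, 0, 0], [0.8, -0.62, 0, 0, 0], [0.8, -0.62, 0, 0, 0], [0.8, -0.62, 0, 0, 0], [0.8, -0.62, 0, 0, 0], [0.8, -0.62, 0, 0, 0], [0.8, -0.6, 0, 0, 0], [0, 0, 0, 0, 0], [0, 0, 0, 0, 0]],
  ],
)

```text
clock: 27.08
tcp_pos: [522.5, -338.3, 189.3]
eef_rot: [[-0.409, -0.913, -0.002], [-0.913, 0.409, 0.001], [-0.0, 0.002, -1.0]]
ft_force: [-0.5, -0.1, -0.3]
finger_gap: 10.2
grip_force: 30.0
```

```bash
python3 plan.py; python3 - <<'E'
from geo import *
from fit import *
RP2=(RP[0],RP[1],RP[2])
vs=[]
for t in("wrist","top"):
    c=grab(t); cv2.imwrite(f"pics/{t}6.png",c[0]); hsv=cv2.cvtColor(c[0],cv2.COLOR_BGR2HSV); m=((hsv[...,0]>95)&(hsv[...,0]<130)&(hsv[...,1]>110)).astype(np.uint8)
    near=cv2.dilate((render(RACK,RP,c)>0).astype(np.uint8),np.ones((25,25)))
    v=np.ones((384,512)); 
    if t[0]=="w": v[200:]=0
    vs.append((c,(m*near).astype(float),v)); print(t,*fit(RACK,vs[-1:],RP), (m*near*v).sum())
E
```

```text
t 27.1 p [ 522.5 -338.3  189.3] ang -114.1 gap 10.2 f [-0.5 -0.1 -0.3] j [-18.  23.  -3.  -0. -64.  -6.]
wrist [ 541.08 -256.72  -24.43] 0.113 4249.0
top [ 542.32 -257.76  -23.31] 1.796 791.0
```

View pics/wrist6.png

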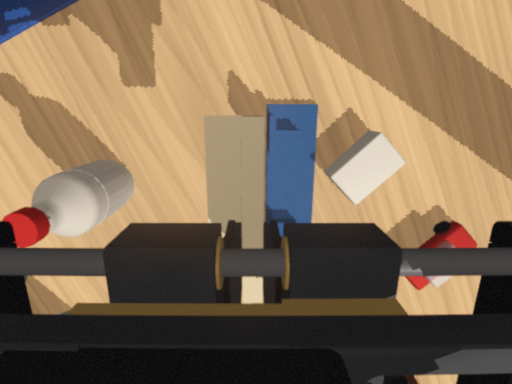

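```bash
python3 - <<'E'
from geo import *
o,p,a=st(); c=grab("wrist"); R=np.array(o["eef_rot"])
f=lambda *v: np.round(proj(R@np.array(v)+p,*c[1:]),1).tolist()
for x in(60,65,69,73): print(x,f(x,5,-31),f(x,-5,-31),f(x,-29,23))
print([c[0][r,250].tolist() for r in range(108,126,2)])
print(w(RP,0,-160),[np.round(proj([*w((541,-257.2,-24.3),0,-160),20],*c[1:]),1), np.round(proj([*w((541,-257.2,-24.3),-56,-160),8],*c[1:]),1)])
plan(*w((541,-257.2,-24.2),15,-81),33,-114.2)
E
```

```text
60 [263.6, 138.5] [240.2, 138.5] [203.5, 130.6]
65 [263.8, 126.5] [240.1, 126.5] [203.2, 122.1]
69 [263.8, 116.8] [240.0, 116.8] [202.9, 115.2]
73 [263.9, 106.9] [239.9, 106.9] [202.6, 108.2]
[[88, 124, 157], [89, 126, 159], [91, 128, 162], [89, 125, 156], [95, 123, 141], [121, 152, 170], [121, 152, 170], [120, 150, 168], [121, 151, 169]]
(np.float64(475.622137107872), np.float64(-404.4672732228162)) [array([267.8, 103.6]), array([318.4, 104.2])]
roll 0.01  d [0.   0.04 3.93]  rows>=4
```

>>> move_arm(
  deltas=[
    [[0, 0.04, 0.8, 0, 0], [0, 0, 0.9, 0, 0], [0, 0, 0.9, 0, 0], [0, 0, 0.7, 0, 0], [0, 0, 0.45, 0, 0], [0, 0, 0.17, 0, 0], [0, 0, 0, 0, 0], [0, 0.1, 0, 0, 0], [0, 0.1, 0, 0, 0], [0, 0.05, 0, 0, 0], [0, 0, 0, 0, 0]],
  ],
)

```text
clock: 28.6
tcp_pos: [512.6, -334.1, 33.7]
eef_rot: [[-0.409, -0.912, 0.001], [-0.912, 0.409, -0.0], [-0.0, -0.001, -1.0]]
ft_force: [0.0, -0.1, -1.0]
finger_gap: 9.6
grip_force: 30.0
```

>>> move_arm(
  deltas=[
    [[0, 0, 0.05, 0, 0], [0, 0.05, 0, 0, 0], [0, 0.03, 0, 0, 0], [0, 0, 0, 0, 0]],
  ],
)

```text
clock: 29.1
tcp_pos: [512.3, -333.8, 31.8]
eef_rot: [[-0.409, -0.913, 0.005], [-0.913, 0.409, -0.002], [0.0, -0.006, -1.0]]
ft_force: [5.6, -3.7, -4.3]
finger_gap: 9.8
grip_force: 30.0
```

```bash
python3 - <<'E'
from geo import *
o,p,a=st()
plan(630,-15,240,-177,(p[0],p[1],190,-114))
E
```

```text
roll 6.30  d [-3.36  7.8  -1.25]  rows>=8
```

>>> move_arm(
  deltas=[
    [[0, -0.05, 0, 0, 0.15], [0, 0, 0, 0, 0.5], [0, 0, 0, 0, 0.5], [0, 0, -0.4, 0, 0.5], [0, 0, -0.8, 0, 0.5], [0, 0, -1, 0, 0.5], [0, 0, -1, 0, 0.5], [0, 0, -0.9, 1, 0.5], [0, 0, -0.6, 1, 0.5], [0, 0, -0.5, 1, 0.5], [0, 0, 0, 1, 0.9], [0, 0, 0, 1, 0.9], [0, 0, 0, 1, 0.9], [0, 0, 0, 0.3, 0.9], [0, 0, 0, 0, 0.9]],
  ],
)

```text
clock: 30.98
tcp_pos: [511.4, -333.6, 240.5]
eef_rot: [[-0.999, -0.05, 0.001], [-0.05, 0.999, -0.0], [-0.001, -0.0, -1.0]]
ft_force: [0.2, -0.3, -0.4]
finger_gap: 76.9
grip_force: 0.0
```

>>> move_arm(
  deltas=[
    [[-0.37, 0.86, 0, 0, 0.9], [-0.37, 0.87, 0, 0, 0.9], [-0.37, 0.87, 0, 0, 0.9], [-0.37, 0.87, 0, 0, 0.9], [-0.37, 0.87, 0, 0, 0.9], [-0.37, 0.87, 0, 0, 0.9], [-0.37, 0.87, 0, 0, 0.9], [-0.37, 0.87, 0, 0, 0.9], [-0.37, 0.87, 0, 0, 0.9], [0, 0, 0, 0, 0.9], [0, 0, 0, 0, 0.9]],
  ],
)

```text
clock: 32.35
tcp_pos: [628.9, -14.8, 239.7]
eef_rot: [[-0.999, -0.05, -0.0], [-0.05, 0.999, -0.0], [0.0, -0.0, -1.0]]
ft_force: [0.6, 0.4, 1.3]
finger_gap: 78.5
grip_force: 0.0
```

```bash
python3 plan.py; python3 snap.py wrist w7; python3 - <<'E'
from h import *
for n in("strip",):
    for q in robot.regions_of("wrist",n)[:1]:
        m=q["mask"].astype(np.uint8); print(cv2.minAreaRect(np.argwhere(m)[:,::-1].astype(np.int32)),q["confidence"])
c=grab("top"); cv2.imwrite("pics/t7.png",c[0]); 
a=cv2.imread("pics/w7.png")[:250]; b=cv2.resize(c[0][120:260,230:430],(512,358)); cv2.imwrite("pics/v7.png",np.vstack([a,b])[:600])
E
```

```text
t 32.4 p [628.9 -14.8 239.7] ang -177.1 gap 78.5 f [0.6 0.4 1.3] j [  13.   22.    3.    0.  -71. -101.]
rack [([67.0, 89.0], 0.57, [541.6, -255.4])]
mid_bay [([65.0, 87.0], 0.83, [539.7, -257.6])]
strip [([254.0, 85.0], 0.89, [525.3, -17.3])]
clip [([259.0, 143.0], 0.9, [591.0, -9.8]), ([259.0, 11.0], 0.84, [462.4, -16.7]), ([258.0, 78.0], 0.65, [524.4, -14.8])]
mould [([484.0, 70.0], 0.75, [491.5, 270.1])]
casting [([456.0, 36.0], 0.92, [454.6, 225.6])]
((256.58074951171875, 81.57637023925781), (32.766788482666016, 160.87615966796875), 1.420265555381775) 0.93
```

View pics/v7.png

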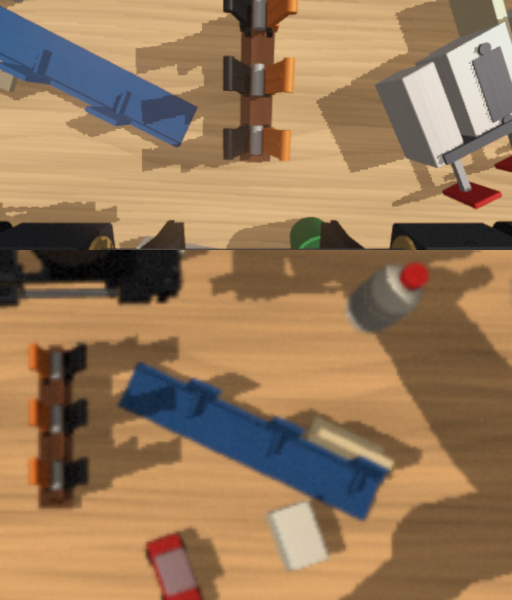

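```bash
python3 plan.py 588.5 -11.5 106 -176.7
```

```text
t 32.8 p [629.1 -15.  239.5] ang -177.2 gap 78.4 f [-0.1 -0.3  0.5] j [  13.   22.    3.   -0.  -71. -101.]
roll -0.05  d [1.01 0.15 3.34]  rows>=4
```

>>> move_arm(
  deltas=[
    [[0.6, 0.1, 0, -0.05, 0.9], [0.41, 0.05, 0.4, 0, 0.9], [0, 0, 0.8, 0, 0.9], [0, 0, 0.8, 0, 0.9], [0, 0, 0.6, 0, 0.9], [0, 0, 0.5, 0, 0.9], [0, 0, 0.24, 0, 0.9], [0, 0, 0, 0, 0.9]],
  ],
)

```text
clock: 33.8
tcp_pos: [588.4, -10.9, 105.4]
eef_rot: [[-0.998, -0.058, -0.001], [-0.058, 0.998, -0.0], [0.001, -0.0, -1.0]]
ft_force: [-0.3, -1.0, 0.6]
finger_gap: 78.3
grip_force: 0.0
```

```bash
python3 - <<'E'
from h import *
c=grab("side"); a=cv2.resize(c[0][110:230,200:360],(800,600),interpolation=cv2.INTER_CUBIC); cv2.imwrite("pics/s8.png",a)
E
```

```text
(no output)
```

View pics/s8.png

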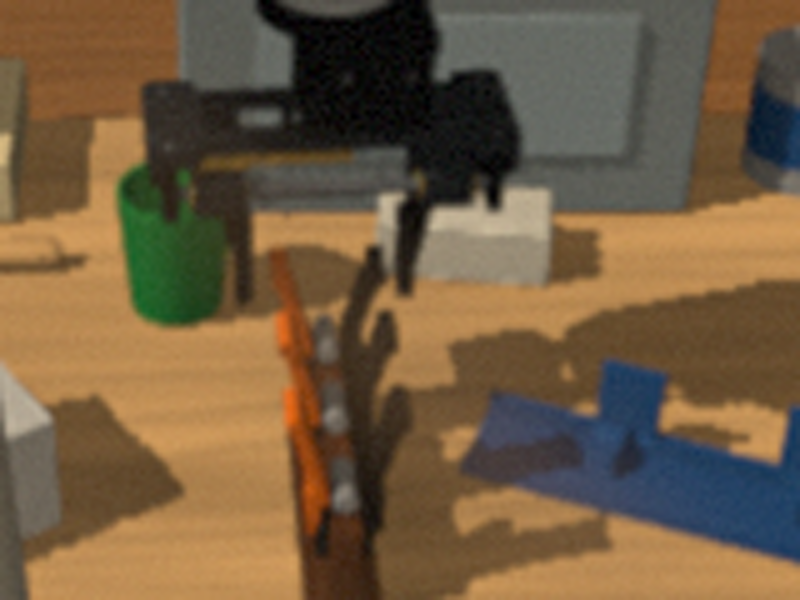

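>>> move_arm(
  deltas=[
    [[0, 0, 0, 0, 0.6], [0, 0, 0, 0, 0.45], [0, 0, 0, 0, 0.3], [0, 0, 0, 0, 0.2], [0, 0, 0, 0, 0], [0, 0, 0, 0, 0], [0, 0, 0, 0, 0]],
  ],
)

```text
clock: 34.72
tcp_pos: [590.2, -10.7, 109.2]
eef_rot: [[-0.998, -0.06, 0.005], [-0.06, 0.998, -0.001], [-0.004, -0.001, -1.0]]
ft_force: [-2.9, -0.2, 12.2]
finger_gap: 25.2
grip_force: 30.1
```

>>> move_arm(
  deltas=[
    [[0, 0, -0.2, 0, 0], [0, 0, -0.4, 0, 0], [0, 0, -0.6, 0, 0], [0, 0, -0.8, 0, 0], [0, 0, -0.8, 0, 0], [0, 0, -0.55, -0.5, 0], [0, 0, 0, -1, 0], [0, 0, 0, -1, 0], [0, 0, 0, -1, 0], [0, 0, 0, -1, 0], [0, 0, 0, -1, 0], [0, 0, 0, -0.75, 0], [0, 0, 0, 0, 0]],
  ],
)

```text
clock: 36.35
tcp_pos: [588.4, -10.7, 240.1]
eef_rot: [[-0.411, -0.912, 0.0], [-0.912, 0.411, 0.0], [-0.0, 0.0, -1.0]]
ft_force: [-0.1, 0.6, -1.0]
finger_gap: 25.3
grip_force: 29.8
```

```bash
cat > inhand.py <<'E'
from geo import *
o,p,a=st(); print("gap",o["finger_gap"],a,p)
rs=[]
for n in("wrist","top","side"):
    c=grab(n); print(n,[(np.round(q["pixel"]).tolist(),round(q["confidence"],2), np.round(proj(p+[0,0,-33],*c[1:])).tolist()) for q in robot.mark_of(n,"clip")[:4]])
    cv2.imwrite(f"pics/ih_{n}.png",c[0])
E
python3 inhand.py; python3 - <<'E'
from geo import *
R2=(541,-257.4,-24.2)
plan(*w(R2,2,-131),240,-114.2)
E
```

```text
gap 25.300379896211652 -114.25924242895982 [588.44764374 -10.68609495 240.07411392]
wrist [([305.0, 150.0], 0.86, [252.0, 219.0]), ([250.0, 214.0], 0.67, [252.0, 219.0]), ([360.0, 124.0], 0.62, [252.0, 219.0])]
top [([251.0, 208.0], 0.56, [253.0, 154.0]), ([248.0, 184.0], 0.47, [253.0, 154.0]), ([252.0, 155.0], 0.42, [253.0, 154.0])]
side [([262.0, 137.0], 0.73, [265.0, 134.0]), ([268.0, 208.0], 0.69, [265.0, 134.0]), ([265.0, 193.0], 0.67, [265.0, 134.0])]
roll -0.00  d [ 9.39 -1.49 -0.  ]  rows>=10
```

```bash
python3 - <<'E'
from geo import *
o,p,a=st(); R=np.array(o["eef_rot"])
rs=[]
for n,px in(("wrist",(250,214)),("side",(262,137)),("top",(252,155))):
    c=grab(n); 
    b=min((q["pixel"] for q in robot.mark_of(n,"clip")[:5]),key=lambda q:abs(q[0]-px[0])+abs(q[1]-px[1])); print(n,np.round(b,1)); rs.append(ray(b,*c[1:]))
print(np.round(R.T@(tri(rs)-p),1), np.round(R.T@(tri(rs[:2])-p),1),np.round(R.T@(tri(rs[1:])-p),1))
c=grab("wrist"); print([np.round(proj(R@np.array([0,0,z])+p,*c[1:])).tolist() for z in (25,30,35,40,45)])
E
```

```text
wrist [249.1 210. ]
side [262.7 136.3]
top [255.8 154.3]
[ 1.9 -2.  39.8] [-0.9 -1.2 41.2] [ 0.9 -1.9 39.1]
[[252.0, 224.0], [252.0, 221.0], [252.0, 218.0], [252.0, 216.0], [252.0, 214.0]]
```

>>> move_arm(
  deltas=[
    [[0.5, -0.08, 0, 0, 0], [0.9, -0.14, 0, 0, 0], [0.9, -0.14, 0, 0, 0], [0.9, -0.14, 0, 0, 0], [0.9, -0.14, 0, 0, 0], [0.9, -0.14, 0, 0, 0], [0.9, -0.14, 0, 0, 0], [0.9, -0.14, 0, 0, 0], [0.9, -0.14, 0, 0, 0], [0.9, -0.14, 0, 0, 0], [0.79, -0.15, 0, 0, 0], [0, 0, 1, 0, 0], [0, 0, 0.3, 0, 0], [0, 0, 0, 0, 0], [0, 0, 0, 0, 0]],
  ],
)

```text
clock: 38.88
tcp_pos: [490.0, -378.1, 189.4]
eef_rot: [[-0.409, -0.913, 0.002], [-0.913, 0.409, -0.002], [0.001, -0.003, -1.0]]
ft_force: [-0.0, -0.7, -0.0]
finger_gap: 25.1
grip_force: 29.8
```

```bash
python3 - <<'E'
from geo import *
from fit import *
R2=(541,-257.4,-24.2)
o,p,a=st(); print(p,a,o["finger_gap"]); plan(*w(R2,2,-131),112,-114.2)
ims=[]
for n in("side","wrist"):
    c=grab(n); im=c[0].copy(); print(n,[(np.round(q["pixel"]).tolist(),round(q["confidence"],2)) for q in robot.mark_of(n,"casting")[:3]])
    t0=np.array([*w(R2,0,-131),0])
    ims.append((c,im))
    for v in([*w(R2,-6,-149),62],[*w(R2,-6,-113),62],[*w(R2,10,-60),62],[*w(R2,10,-150),62]):
        cv2.circle(im,tuple(np.round(proj(v,*c[1:])).astype(int).tolist()),1,(0,255,0),-1)
a=cv2.resize(ims[0][1][110:260,300:430],(520,600),interpolation=cv2.INTER_CUBIC)
cv2.imwrite("pics/c9.png",a)
cv2.imwrite("pics/c9w.png",ims[1][1])
E
```

```text
[ 489.95197881 -378.1475695   189.36168146] -114.11590341470134 25.059840577714322
roll 0.01  d [-0.    0.02  1.93]  rows>=2
side [([390.0, 214.0], 0.88), ([147.0, 241.0], 0.84), ([174.0, 232.0], 0.79)]
wrist [([254.0, 193.0], 0.84), ([248.0, 214.0], 0.7)]
```

View pics/c9.png

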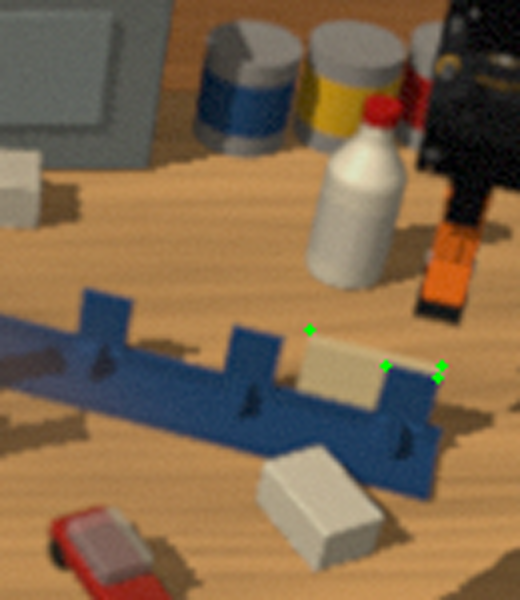

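>>> move_arm(
  deltas=[
    [[0, 0.02, 0.5, 0, 0], [0, 0, 0.5, 0, 0], [0, 0, 0.5, 0, 0], [0, 0, 0.3, 0, 0], [0, 0, 0.13, 0, 0], [0, 0, 0, 0, 0]],
  ],
)

```text
clock: 39.83
tcp_pos: [488.6, -377.6, 110.8]
eef_rot: [[-0.409, -0.912, 0.0], [-0.912, 0.409, -0.0], [0.0, -0.0, -1.0]]
ft_force: [-0.8, 0.1, -0.4]
finger_gap: 25.1
grip_force: 29.8
```

>>> move_arm(
  deltas=[
    [[0, 0, -0.03, 0, 0.35], [0, 0, 0, 0, 0.5], [0, 0, 0, 0, 0.65], [0, 0, 0, 0, 0.8], [0, 0, 0, 0, 0.95], [0, 0, 0, 0, 0.95], [0, 0, -0.3, 0, 0.95], [0, 0, -0.7, 0, 0.95], [0, 0, -1, 0, 0.95], [0, 0, -1, 0, 0.95], [0, 0, 0, 0, 0.95]],
  ],
)

```text
clock: 41.2
tcp_pos: [490.3, -378.8, 237.3]
eef_rot: [[-0.409, -0.913, 0.009], [-0.913, 0.409, -0.005], [0.001, -0.01, -1.0]]
ft_force: [-0.1, -1.1, -0.4]
finger_gap: 82.6
grip_force: 0.0
```

```bash
python3 - <<'E'
from geo import *
for n in("side","top","wrist"):
    c=grab(n)
    print(n,[(np.round(q["pixel"]).tolist(),round(q["confidence"],2),np.round(onz(q["pixel"],73,c)[:2]).tolist()) for q in robot.mark_of(n,"clip")[:4]],[(np.round(onz(q["pixel"],0,c)[:2]).tolist(),round(q["confidence"],2)) for q in robot.mark_of(n,"casting")[:4]])
    if n=="side": a=cv2.resize(c[0][110:260,300:430],(520,600),interpolation=cv2.INTER_CUBIC)
    if n=="wrist": b=c[0]
cv2.imwrite("pics/c10.png",a)
print(w((541,-257.4,-24.2),2,-131),w((541,-257.4,-24.2),0,-105))
plan(*w(MP,-80,-11.5),230,32.1)
E
```

```text
side [([265.0, 193.0], 0.65, [514.0, -11.0]), ([265.0, 210.0], 0.54, [446.0, -7.0])] [([403.0, 283.0], 0.78), ([495.0, -360.0], 0.74), ([450.0, 231.0], 0.68), ([277.0, 455.0], 0.54)]
top [([249.0, 186.0], 0.46, [528.0, -6.0])] [([449.0, 218.0], 0.72), ([422.0, 292.0], 0.67), ([546.0, -255.0], 0.47)]
wrist [([249.0, 178.0], 0.8, [489.0, -380.0])] [([502.0, -351.0], 0.9)]
(np.float64(489.12432279909854), np.float64(-377.7075812862509)) (np.float64(497.9580814466349), np.float64(-353.17261219808864))
roll -14.63  d [  6.74 -13.41   0.02]  rows>=15
```

View pics/c10.png

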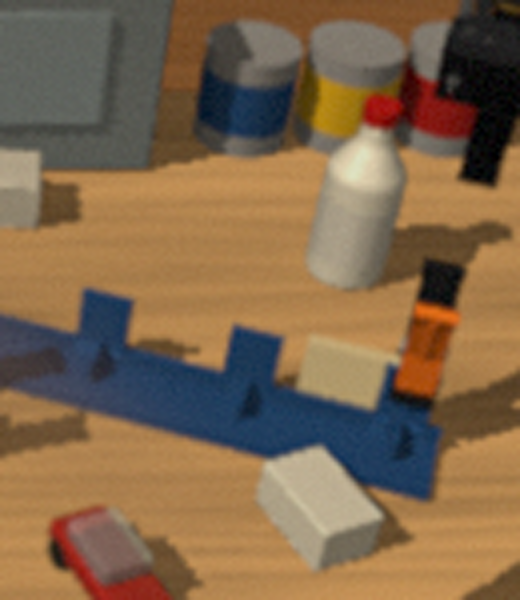

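```bash
python3 plan.py $(python3 -c "
from geo import *
print(*w(MP,-180,-30))") 250 32.1
```

```text
t 41.6 p [ 488.1 -377.4  231. ] ang -114.2 gap 82.5 f [ 1.3 -0.6 -0.6] j [-23.  21.   0.  -0. -69.  -1.]
roll -14.63  d [  4.24 -12.95  -0.48]  rows>=15
```

>>> move_arm(
  deltas=[
    [[0, 0, -0.3, -1, 0.5], [0, 0, 0, -1, 0.5], [0, 0, 0, -1, 0.5], [0, 0, 0, -1, 0.5], [0, 0, 0, -1, 0.5], [0, 0, 0, -1, 0.5], [0, 0, 0, -1, 0.5], [0, 0, 0, -1, 0.5], [0, 0, 0, -1, 0.5], [0, 0, 0, -1, 0.5], [0, 0, 0, -1, 0.5], [0, 0, 0, -1, 0.5], [0, 0, 0, -1, 0.5], [0, 0, 0, -1, 0.5], [0, 0, 0, -0.63, 0.5], [0, 0, 0, 0, 0.5]],
  ],
)

```text
clock: 43.65
tcp_pos: [488.3, -377.5, 243.4]
eef_rot: [[0.848, 0.531, -0.001], [0.531, -0.848, 0.0], [-0.0, -0.001, -1.0]]
ft_force: [-0.1, 0.5, -0.3]
finger_gap: 43.3
grip_force: 0.0
```

>>> move_arm(
  deltas=[
    [[0.3, -0.92, -0.1, 0, 0.5], [0.3, -0.92, 0, 0, 0.5], [0.3, -0.92, 0, 0, 0.5], [0.3, -0.92, 0, 0, 0.5], [0.3, -0.92, 0, 0, 0.5], [0.3, -0.92, 0, 0, 0.5], [0.3, -0.92, 0, 0, 0.5], [0.3, -0.92, 0, 0, 0.5], [0.3, -0.92, 0, 0, 0.5], [0.3, -0.92, 0, 0, 0.5], [0.3, -0.92, 0, 0, 0.5], [0.3, -0.92, 0, 0, 0.5], [0.3, -0.92, 0, 0, 0.5], [0.3, -0.96, 0, 0, 0.5], [0, 0, 0, 0, 0.5], [0, 0, 0, 0, 0.5]],
  ],
)

```text
clock: 45.65
tcp_pos: [355.6, 149.3, 247.7]
eef_rot: [[0.847, 0.531, -0.0], [0.531, -0.847, -0.0], [-0.0, 0.0, -1.0]]
ft_force: [0.1, -0.6, -0.1]
finger_gap: 43.7
grip_force: 0.0
```

```bash
cat > cast.py <<'E'
from geo import *
from fit import render,box,minimize
CAST=[box(-45,45,0,10,0,62),box(-45,45,10,34,0,8)]
# fit casting pose in the wrist view: cream mask; p0 guesses given as "x y ang"
def cream(c):
    hsv=cv2.cvtColor(c[0],cv2.COLOR_BGR2HSV).astype(int)
    return hsv
if __name__=="__main__":
    c=grab("wrist"); cv2.imwrite("pics/cast.png",c[0]); 
    print("marks",[(np.round(onz(q["pixel"],0,c)[:2]).tolist(),round(q["confidence"],2)) for q in robot.mark_of("wrist","casting")[:4]])
    rs=robot.regions_of("wrist","casting")
    for r in rs[:3]: print(r["box"],round(r["confidence"],2),int(r["mask"].sum()))
    for y in(-91.5,-15.5,60.5):
        m=render(CAST,(*w(MP,-56,y),32.1),c)
        for r in rs[:4]:
            k=r["mask"].astype(float); i=(k*m).sum()
            if i>50: 
                rows,cols=np.where(r["mask"]); print("y",y,"outside-mould bottom row",rows.max(),"pred",np.where(m>.5)[0].max(),"cols near end",np.where(r["mask"][rows.max()-6])[0][[0,-1]],np.where(m[rows.max()-6]>.5)[0][[0,-1]])
E
python3 cast.py;python3 plan.py
```

```text
marks [([447.0, 230.0], 0.87), ([410.0, 291.0], 0.67)]
[152.8, 14.6, 181.1, 101.0] 0.87 1609
[210.6, 12.9, 244.4, 104.8] 0.72 1818
y -15.5 outside-mould bottom row 104 pred 102 cols near end [212 239] [213 239]
y 60.5 outside-mould bottom row 103 pred 102 cols near end [152 179] [153 181]
t 45.8 p [355.9 148.7 247.7] ang 32.0 gap 43.7 f [ 0.7  0.3 -0.4] j [ 47.  -4. -27.   0. -66.  75.]
```

```bash
python3 plan.py $(python3 -c "
from geo import *
print(*w(MP,-80,-11))") 30 32.1
```

```text
t 45.8 p [355.9 148.7 247.7] ang 32.0 gap 43.7 f [ 0.7  0.3 -0.4] j [ 47.  -4. -27.   0. -66.  75.]
roll -0.01  d [ 2.55 -0.52  5.44]  rows>=6
```

>>> move_arm(
  deltas=[
    [[0.85, -0.17, 0, 0, 0.5], [0.85, -0.17, 0.5, 0, 0.5], [0.85, -0.18, 1, 0, 0.5], [0, 0, 1, 0, 0.5], [0, 0, 1, 0, 0.5], [0, 0, 0.8, 0, 0.5], [0, 0, 0.7, 0, 0.5], [0, 0, 0.44, 0, 0.5], [0, 0, 0, 0, 0.4], [0, 0, 0, 0, 0.3], [0, 0, 0, 0, 0.2], [0, 0, 0, 0, 0], [0, 0, 0, 0, 0], [0, 0, 0, 0, 0]],
  ],
)

```text
clock: 47.55
tcp_pos: [431.3, 221.6, 30.7]
eef_rot: [[0.847, 0.532, 0.001], [0.532, -0.847, 0.001], [0.001, -0.0, -1.0]]
ft_force: [-1.1, 0.2, 4.0]
finger_gap: 9.6
grip_force: 30.0
```

>>> move_arm(
  deltas=[
    [[-0.2, 0, 0, 0, 0], [-0.3, 0, 0, 0, 0], [-0.3, 0, 0, 0, 0], [-0.3, 0, 0, 0, 0], [-0.3, 0, 0, 0, 0], [-0.35, 0, 0, 0, 0], [0, 0, -0.4, 0, 0], [0, 0, -0.6, 0, 0], [0, 0, -0.75, 0, 0], [0, 0, -0.75, 0, 0], [0, 0, -0.75, 0.6, 0], [0, 0, -0.75, 1, 0], [0, 0, 0, 1, 0], [0, 0, 0, 1, 0], [0, 0, 0, 1, 0], [0, 0, 0, 1, 0], [0, 0, 0, 1, 0]],
  ],
)

```text
clock: 49.68
tcp_pos: [368.9, 181.9, 187.9]
eef_rot: [[0.827, -0.563, -0.006], [-0.563, -0.827, -0.004], [-0.003, 0.007, -1.0]]
ft_force: [0.0, -0.9, -1.2]
finger_gap: 10.0
grip_force: 30.0
```

>>> move_arm(
  deltas=[
    [[0, 0, 0, 1, 0], [0, 0, 0, 1, 0], [0, 0, 0, 1, 0], [0, 0, 0, 1, 0], [0, 0, 0, 1, 0], [0, 0, 0, 1, 0], [0, 0, 0, 1, 0], [0, 0, 0, 1, 0], [0, 0, 0, 0, 0]],
  ],
)

```text
clock: 50.8
tcp_pos: [369.6, 182.3, 188.4]
eef_rot: [[-0.403, -0.915, -0.005], [-0.915, 0.403, -0.004], [0.005, 0.003, -1.0]]
ft_force: [0.1, 0.3, -0.7]
finger_gap: 9.6
grip_force: 30.0
```

```bash
sed -i 's/^MP=.*/MP=(493.3,272.5,32.1); RP=(541.0,-257.4,-24.2)/' geo.py; python3 plan.py $(python3 -c "
from geo import *
print(*w(RP,15,24))") 190 -114.2
```

```text
t 50.8 p [369.6 182.3 188.4] ang -113.8 gap 9.6 f [ 0.1  0.3 -0.7] j [ 49.   3. -30.  -0. -57. -73.]
roll 0.04  d [ 7.67 -8.79 -0.04]  rows>=9
```

>>> move_arm(
  deltas=[
    [[0.4, -0.5, 0, 0.04, 0], [0.66, -0.75, 0, 0, 0], [0.66, -0.75, 0, 0, 0], [0.66, -0.75, 0, 0, 0], [0.66, -0.75, 0, 0, 0], [0.66, -0.75, 0, 0, 0], [0.66, -0.75, 0, 0, 0], [0.66, -0.75, 0, 0, 0], [0.66, -0.75, 0, 0, 0], [0.66, -0.75, 0, 0, 0], [0.66, -0.75, 0, 0, 0], [0.67, -0.79, 0, 0, 0], [0, 0, 0, 0, 0], [0, 0, 0, 0, 0]],
  ],
)

```text
clock: 52.55
tcp_pos: [565.0, -239.4, 188.9]
eef_rot: [[-0.41, -0.912, -0.003], [-0.912, 0.41, 0.001], [0.0, 0.004, -1.0]]
ft_force: [-0.6, 0.4, -1.0]
finger_gap: 9.9
grip_force: 30.0
```

```bash
cat > hold.py <<'E'
import sys
from geo import *
o,p,a=st(); c=grab("wrist"); R=np.array(o["eef_rot"]); print(p,a,o["finger_gap"])
f=lambda *v: np.round(proj(R@np.array(v)+p,*c[1:]),1).tolist()
for x in(65,69,73): print(x,f(x,5,-31),f(x,-5,-31))
i=int(f(69,0,-31)[0]); print([(r,c[0][r,i].tolist()) for r in range(100,132,4)])
print([(k,c[0][130,k].tolist()) for k in range(232,276,4)])
plan(*w(RP,15,float(sys.argv[1])),32,-114.2)
E
python3 hold.py 24
```

```text
[ 564.95197264 -239.37972687  188.86043445] -114.20785816062039 9.940544571637767
65 [263.8, 126.5] [240.1, 126.5]
69 [263.9, 116.8] [240.0, 116.8]
73 [264.0, 106.9] [239.9, 106.9]
[(100, [81, 116, 147]), (104, [79, 114, 144]), (108, [78, 112, 141]), (112, [78, 111, 139]), (116, [88, 113, 133]), (120, [126, 154, 172]), (124, [122, 153, 171]), (128, [124, 154, 172])]
[(232, [123, 153, 173]), (236, [124, 153, 172]), (240, [122, 152, 171]), (244, [123, 153, 171]), (248, [123, 153, 171]), (252, [124, 154, 171]), (256, [121, 152, 169]), (260, [122, 152, 169]), (264, [110, 132, 146]), (268, [143, 102, 72]), (272, [145, 103, 71])]
roll 0.00  d [ 0.07 -0.01  3.93]  rows>=4
```

>>> move_arm(
  deltas=[
    [[0.07, 0, 0.8, 0, 0], [0, 0, 0.9, 0, 0], [0, 0, 0.9, 0, 0], [0, 0, 0.7, 0, 0], [0, 0, 0.45, 0, 0], [0, 0, 0.22, 0, 0], [0, 0, 0, 0, 0], [0, 0.1, 0, 0, 0], [0, 0.1, 0, 0, 0], [0, 0.08, 0, 0, 0], [0, 0.05, 0, 0, 0], [0, 0, 0, 0, 0]],
  ],
)

```text
clock: 54.1
tcp_pos: [555.6, -237.9, 32.2]
eef_rot: [[-0.41, -0.912, 0.006], [-0.912, 0.41, -0.002], [-0.001, -0.006, -1.0]]
ft_force: [3.1, -3.4, -2.6]
finger_gap: 10.0
grip_force: 30.0
```

```bash
python3 - <<'E'
from geo import *
plan(525.8,-14.6,240,-176.7,(554.6,-237.2,240,-114.2))
E
```

```text
roll 6.25  d [ 0.4  5.6 -0. ]  rows>=7
```

>>> move_arm(
  deltas=[
    [[0, -0.05, 0, 0, 0.15], [0, 0, 0, 0, 0.5], [0, 0, 0, 0, 0.5], [0, 0, -0.4, 0, 0.5], [0, 0, -0.8, 0, 0.5], [0, 0, -1, 0, 0.5], [0, 0, -1, 0, 0.5], [0, 0, -0.9, 1, 0.5], [0, 0, -0.6, 1, 0.5], [0, 0, -0.5, 1, 0.5], [0, 0, 0, 1, 0.9], [0, 0, 0, 1, 0.9], [0, 0, 0, 1, 0.9], [0, 0, 0, 0.25, 0.9], [0, 0, 0, 0, 0.9]],
  ],
)

```text
clock: 55.98
tcp_pos: [554.9, -238.0, 240.5]
eef_rot: [[-0.998, -0.057, 0.001], [-0.057, 0.998, -0.0], [-0.001, -0.0, -1.0]]
ft_force: [0.4, 0.3, -0.1]
finger_gap: 77.0
grip_force: 0.0
```

```bash
python3 plan.py 525.8 -14.6 160 -176.7
```

```text
t 56.0 p [ 554.9 -238.   240.5] ang -176.7 gap 77.0 f [ 0.4  0.3 -0.1] j [ -8.  19.  -1.   0. -70. -79.]
roll -0.00  d [0.4  5.62 2.01]  rows>=6
```

>>> move_arm(
  deltas=[
    [[0.06, 0.8, 0, 0, 0.9], [0.07, 0.97, 0, 0, 0.9], [0.07, 0.97, 0, 0, 0.9], [0.07, 0.97, 0, 0, 0.9], [0.07, 0.97, 0, 0, 0.9], [0.06, 0.94, 0, 0, 0.9], [0, 0, 0.5, 0, 0.9], [0, 0, 0.8, 0, 0.9], [0, 0, 0.8, 0, 0.9], [0, 0, 0.6, 0, 0.9], [0, 0, 0.45, 0, 0.9], [0, 0, 0.21, 0, 0.9], [0, 0, 0, 0, 0.9]],
  ],
)

```text
clock: 57.6
tcp_pos: [526.4, -14.4, 105.1]
eef_rot: [[-0.998, -0.057, -0.0], [-0.057, 0.998, -0.0], [0.0, -0.0, -1.0]]
ft_force: [0.3, -0.7, -0.0]
finger_gap: 78.5
grip_force: 0.0
```

>>> move_arm(
  deltas=[
    [[0, 0, 0, 0, 0.6], [0, 0, 0, 0, 0.45], [0, 0, 0, 0, 0.3], [0, 0, 0, 0, 0.2], [0, 0, 0, 0, 0], [0, 0, 0, 0, 0], [0, 0, 0, 0, 0]],
  ],
)

```text
clock: 58.48
tcp_pos: [528.0, -14.7, 108.0]
eef_rot: [[-0.998, -0.058, 0.004], [-0.058, 0.998, -0.001], [-0.004, -0.001, -1.0]]
ft_force: [-3.1, -0.5, 12.9]
finger_gap: 25.1
grip_force: 30.3
```

Lift and turn toward the rack (bay 1).

>>> move_arm(
  deltas=[
    [[0, 0, -0.2, 0, 0], [0, 0, -0.4, 0, 0], [0, 0, -0.6, 0, 0], [0, 0, -0.8, 0, 0], [0, 0, -0.8, 0, 0], [0, 0, -0.55, -0.5, 0], [0, 0, 0, -1, 0], [0, 0, 0, -1, 0], [0, 0, 0, -1, 0], [0, 0, 0, -1, 0], [0, 0, 0, -1, 0], [0, 0, 0, -0.75, 0], [0, 0, 0, 0, 0]],
  ],
)

```text
clock: 60.1
tcp_pos: [526.2, -14.4, 238.7]
eef_rot: [[-0.412, -0.911, -0.001], [-0.911, 0.412, 0.0], [0.0, 0.001, -1.0]]
ft_force: [0.2, 0.4, -0.5]
finger_gap: 25.5
grip_force: 30.0
```

```bash
python3 inhand.py; python3 - <<'E'
from geo import *
plan(*w(RP,2,-26),190,-114.2)
E
```

```text
gap 25.45687158323406 -114.36112949818353 [526.1521434  -14.35182858 238.68309757]
wrist [([254.0, 212.0], 0.63, [252.0, 219.0]), ([305.0, 152.0], 0.57, [252.0, 219.0])]
top [([378.0, 201.0], 0.72, [254.0, 178.0]), ([252.0, 209.0], 0.41, [254.0, 178.0])]
side [([265.0, 209.0], 0.94, [267.0, 148.0]), ([267.0, 152.0], 0.91, [267.0, 148.0]), ([404.0, 199.0], 0.63, [267.0, 148.0])]
roll -0.01  d [ 6.04 -2.87  1.22]  rows>=7
```

>>> move_arm(
  deltas=[
    [[0.5, -0.2, 0, 0, 0], [0.9, -0.43, 0, 0, 0], [0.9, -0.44, 0, 0, 0], [0.9, -0.44, 0, 0, 0], [0.9, -0.44, 0, 0, 0], [0.9, -0.44, 0, 0, 0], [0.9, -0.44, 0, 0, 0], [0.14, -0.04, 0.4, 0, 0], [0, 0, 0.8, 0, 0], [0, 0, 0, 0, 0], [0, 0, 0, 0, 0]],
  ],
)

```text
clock: 61.78
tcp_pos: [532.3, -281.6, 191.8]
eef_rot: [[-0.41, -0.912, 0.001], [-0.912, 0.41, -0.001], [0.0, -0.001, -1.0]]
ft_force: [0.0, -0.7, 0.1]
finger_gap: 25.3
grip_force: 30.0
```

```bash
python3 - <<'E'
from geo import *
o,p,a=st(); print(p,a,o["finger_gap"]); plan(*w(RP,2,-26),112,-114.2)
for n in("side","top"):
    c=grab(n); print(n,[(np.round(onz(q["pixel"],0,c)[:2]).tolist(),round(q["confidence"],2)) for q in robot.mark_of(n,"casting")[:4]])
print(w(RP,0,0),w(RP,0,-105))
E
```

```text
[ 532.33962565 -281.59127109  191.80091426] -114.21144016934237 25.254433758099772
roll -0.00  d [0.01 0.   2.  ]  rows>=2
side [([491.0, -354.0], 0.84), ([533.0, -259.0], 0.72), ([408.0, 283.0], 0.55)]
top [([415.0, 288.0], 0.51), ([497.0, -359.0], 0.42)]
(np.float64(541.0), np.float64(-257.4)) (np.float64(497.9580814466349), np.float64(-353.17261219808864))
```

>>> move_arm(
  deltas=[
    [[0, 0, 0.5, 0, 0], [0, 0, 0.5, 0, 0], [0, 0, 0.5, 0, 0], [0, 0, 0.3, 0, 0], [0, 0, 0.17, 0, 0], [0, 0, 0, 0, 0], [0, 0, 0, 0, 0]],
  ],
)

```text
clock: 62.85
tcp_pos: [532.3, -282.0, 113.0]
eef_rot: [[-0.411, -0.912, 0.001], [-0.912, 0.411, -0.001], [-0.0, -0.002, -1.0]]
ft_force: [0.5, 0.7, -0.2]
finger_gap: 25.0
grip_force: 30.0
```

>>> move_arm(
  deltas=[
    [[0, 0, 0.02, 0, 0.35], [0, 0, 0, 0, 0.5], [0, 0, 0, 0, 0.65], [0, 0, 0, 0, 0.8], [0, 0, 0, 0, 0.95], [0, 0, 0, 0, 0.95], [0, 0, -0.3, 0, 0.95], [0, 0, -0.7, 0, 0.95], [0, 0, -1, 0, 0.95], [0, 0, -1, 0, 0.95], [0, 0, -0.3, -1, 0.5], [0, 0, 0, -1, 0.5], [0, 0, 0, -1, 0.5], [0, 0, 0, -1, 0.5], [0, 0, 0, -1, 0.5], [0, 0, 0, -1, 0.5]],
  ],
)

```text
clock: 64.85
tcp_pos: [531.8, -282.0, 244.5]
eef_rot: [[0.589, -0.808, 0.001], [-0.808, -0.589, -0.001], [0.001, -0.001, -1.0]]
ft_force: [0.1, 0.8, -0.4]
finger_gap: 44.5
grip_force: 0.0
```

```bash
python3 - <<'E'
from geo import *
for n in("side","top"):
    c=grab(n); print(n,[(np.round(onz(q["pixel"],73,c)[:2]).tolist(),round(q["confidence"],2)) for q in robot.mark_of(n,"clip")[:4]],[(np.round(onz(q["pixel"],0,c)[:2]).tolist(),round(q["confidence"],2)) for q in robot.mark_of(n,"casting")[:4]])
print(w(RP,2,-26),w(RP,2,-131))
o,p,a=st(); print(a,p); plan(*w(MP,-180,46),250,32.1)
E
```

```text
side [([449.0, -13.0], 0.91), ([488.0, -377.0], 0.75), ([524.0, -278.0], 0.57), ([410.0, 253.0], 0.35)] [([498.0, -355.0], 0.67), ([414.0, 289.0], 0.6), ([337.0, -154.0], 0.52), ([532.0, -266.0], 0.51)]
top [([486.0, -385.0], 0.65), ([461.0, -13.0], 0.51), ([536.0, -277.0], 0.5)] [([502.0, -358.0], 0.55), ([412.0, 303.0], 0.52)]
(np.float64(532.1662413524637), np.float64(-281.93496908816223)) (np.float64(489.12432279909854), np.float64(-377.7075812862509))
-54.38458764273462 [ 531.72607938 -281.88079836  243.74968455]
roll -8.65  d [  2.05 -13.4   -0.16]  rows>=14
```

>>> move_arm(
  deltas=[
    [[0, 0, -0.1, -1, 0.5], [0, 0, 0, -1, 0.5], [0, 0, 0, -1, 0.5], [0, 0, 0, -1, 0.5], [0, 0, 0, -1, 0.5], [0, 0, 0, -1, 0.5], [0, 0, 0, -1, 0.5], [0, 0, 0, -1, 0.5], [0, 0, 0, -0.65, 0.5], [0.15, -0.96, 0, 0, 0.5], [0.15, -0.96, 0, 0, 0.5], [0.15, -0.96, 0, 0, 0.5], [0.15, -0.96, 0, 0, 0.5], [0.15, -0.96, 0, 0, 0.5], [0.15, -0.96, 0, 0, 0.5], [0.15, -0.96, 0, 0, 0.5], [0.15, -0.96, 0, 0, 0.5], [0.15, -0.96, 0, 0, 0.5], [0.15, -0.96, 0, 0, 0.5]],
  ],
)

```text
clock: 67.53
tcp_pos: [377.1, 76.0, 247.8]
eef_rot: [[0.847, 0.532, 0.001], [0.532, -0.847, 0.001], [0.001, 0.0, -1.0]]
ft_force: [0.4, 0.1, -0.4]
finger_gap: 43.4
grip_force: 0.0
```

>>> move_arm(
  deltas=[
    [[0.15, -0.96, 0, 0, 0.5], [0.15, -0.96, 0, 0, 0.5], [0.15, -0.96, 0, 0, 0.5], [0.1, -0.9, 0, 0, 0.5], [0, 0, 0, 0, 0.5], [0, 0, 0, 0, 0.5]],
  ],
)

```text
clock: 68.28
tcp_pos: [315.6, 214.4, 247.4]
eef_rot: [[0.846, 0.533, -0.0], [0.533, -0.846, -0.0], [-0.0, 0.0, -1.0]]
ft_force: [0.4, -0.2, -0.5]
finger_gap: 43.2
grip_force: 0.0
```

```bash
python3 cast.py; python3 plan.py $(python3 -c "
from geo import *
print(*w(MP,-80,65))") 30 32.1
```

```text
marks [([412.0, 294.0], 0.9)]
[213.3, 12.2, 244.1, 101.7] 0.72 1683
y 60.5 outside-mould bottom row 104 pred 102 cols near end [212 239] [213 240]
t 68.4 p [315.9 213.9 247.4] ang 32.1 gap 43.8 f [ 0.1 -0.4 -0.4] j [ 59.  -4. -28.   0. -66.  63.]
roll 0.00  d [ 2.53 -0.51  5.43]  rows>=6
```

>>> move_arm(
  deltas=[
    [[0.85, -0.17, 0, 0, 0.5], [0.84, -0.17, 0.5, 0, 0.5], [0.84, -0.17, 1, 0, 0.5], [0, 0, 1, 0, 0.5], [0, 0, 1, 0, 0.5], [0, 0, 0.8, 0, 0.5], [0, 0, 0.7, 0, 0.5], [0, 0, 0.43, 0, 0.5], [0, 0, 0, 0, 0.4], [0, 0, 0, 0, 0.3], [0, 0, 0, 0, 0.2], [0, 0, 0, 0, 0], [0, 0, 0, 0, 0], [0, 0, 0, 0, 0]],
  ],
)

```text
clock: 70.18
tcp_pos: [390.7, 286.0, 30.7]
eef_rot: [[0.846, 0.533, 0.001], [0.533, -0.846, 0.001], [0.001, -0.0, -1.0]]
ft_force: [1.0, -0.9, 4.7]
finger_gap: 9.8
grip_force: 30.0
```

>>> move_arm(
  deltas=[
    [[-0.2, 0, 0, 0, 0], [-0.3, 0, 0, 0, 0], [-0.3, 0, 0, 0, 0], [-0.3, 0, 0, 0, 0], [-0.3, 0, 0, 0, 0], [-0.35, 0, 0, 0, 0], [0, 0, -0.4, 0, 0], [0, 0, -0.6, 0, 0], [0, 0, -0.75, 0, 0], [0, 0, -0.75, 0, 0], [0, 0, -0.75, 0.6, 0], [0, 0, -0.75, 1, 0], [0, 0, 0, 1, 0], [0, 0, 0, 1, 0], [0, 0, 0, 1, 0], [0, 0, 0, 1, 0], [0, 0, 0, 1, 0]],
  ],
)

```text
clock: 72.3
tcp_pos: [328.8, 246.5, 188.2]
eef_rot: [[0.828, -0.561, -0.005], [-0.561, -0.828, -0.004], [-0.002, 0.006, -1.0]]
ft_force: [0.3, 0.5, -0.1]
finger_gap: 9.6
grip_force: 30.0
```

>>> move_arm(
  deltas=[
    [[0, 0, 0, 1, 0], [0, 0, 0, 1, 0], [0, 0, 0, 1, 0], [0, 0, 0, 1, 0], [0, 0, 0, 1, 0], [0, 0, 0, 1, 0], [0, 0, 0, 1, 0], [0, 0, 0, 1, 0], [0, 0, 0, 0, 0]],
  ],
)

```text
clock: 73.42
tcp_pos: [329.3, 247.0, 188.6]
eef_rot: [[-0.401, -0.916, -0.004], [-0.916, 0.401, -0.003], [0.005, 0.002, -1.0]]
ft_force: [0.2, -0.1, -1.0]
finger_gap: 10.0
grip_force: 30.0
```

```bash
python3 plan.py $(python3 -c "
from geo import *
print(*w(RP,15,129))") 190 -114.2
```

```text
t 73.4 p [329.3 247.  188.6] ang -113.7 gap 10.0 f [ 0.2 -0.1 -1. ] j [ 60.   3. -30.  -0. -57. -83.]
roll 0.05  d [  6.11 -10.37  -0.04]  rows>=11
```

>>> move_arm(
  deltas=[
    [[0.3, -0.5, 0, 0.05, 0], [0.48, -0.82, 0, 0, 0], [0.48, -0.82, 0, 0, 0], [0.48, -0.82, 0, 0, 0], [0.48, -0.82, 0, 0, 0], [0.48, -0.82, 0, 0, 0], [0.48, -0.82, 0, 0, 0], [0.48, -0.82, 0, 0, 0], [0.48, -0.82, 0, 0, 0], [0.48, -0.82, 0, 0, 0], [0.48, -0.82, 0, 0, 0], [0.48, -0.82, 0, 0, 0], [0.48, -0.82, 0, 0, 0], [0.05, -0.03, 0, 0, 0], [0, 0, 0, 0, 0]],
  ],
)

```text
clock: 75.3
tcp_pos: [607.8, -144.2, 188.9]
eef_rot: [[-0.41, -0.912, -0.003], [-0.912, 0.41, 0.001], [0.001, 0.003, -1.0]]
ft_force: [0.3, 0.5, -1.1]
finger_gap: 9.5
grip_force: 30.0
```

```bash
python3 hold.py 129
```

```text
[ 607.76584438 -144.24621271  188.91303435] -114.20120973850965 9.534553173024166
65 [263.8, 126.5] [240.1, 126.5]
69 [263.9, 116.8] [240.0, 116.8]
73 [264.0, 106.9] [239.9, 106.9]
[(100, [96, 134, 168]), (104, [96, 136, 169]), (108, [97, 136, 170]), (112, [96, 136, 170]), (116, [98, 125, 143]), (120, [129, 159, 177]), (124, [129, 159, 177]), (128, [129, 159, 177])]
[(232, [127, 158, 177]), (236, [127, 158, 177]), (240, [127, 158, 177]), (244, [128, 159, 177]), (248, [126, 158, 176]), (252, [127, 157, 176]), (256, [127, 158, 175]), (260, [127, 157, 176]), (264, [113, 136, 150]), (268, [148, 106, 75]), (272, [150, 107, 74])]
roll 0.00  d [ 0.05 -0.01  3.93]  rows>=4
```

>>> move_arm(
  deltas=[
    [[0.05, 0, 0.8, 0, 0], [0, 0, 0.9, 0, 0], [0, 0, 0.9, 0, 0], [0, 0, 0.7, 0, 0], [0, 0, 0.45, 0, 0], [0, 0, 0.22, 0, 0], [0, 0, 0, 0, 0], [0, 0.1, 0, 0, 0], [0, 0.1, 0, 0, 0], [0, 0.08, 0, 0, 0], [0, 0.05, 0, 0, 0], [0, 0, 0, 0, 0]],
  ],
)

```text
clock: 76.85
tcp_pos: [598.9, -141.8, 32.3]
eef_rot: [[-0.41, -0.912, 0.006], [-0.912, 0.41, -0.001], [-0.001, -0.006, -1.0]]
ft_force: [4.8, -3.1, -1.9]
finger_gap: 9.5
grip_force: 30.0
```

>>> move_arm(
  deltas=[
    [[0, -0.05, 0, 0, 0.15], [0, 0, 0, 0, 0.5], [0, 0, 0, 0, 0.5], [0, 0, -0.4, 0, 0.5], [0, 0, -0.8, 0, 0.5], [0, 0, -1, 0, 0.5], [0, 0, -1, 0, 0.5], [0, 0, -0.9, 1, 0.5], [0, 0, -0.6, 1, 0.5], [0, 0, -0.5, 1, 0.5], [0, 0, 0, 1, 0.9], [0, 0, 0, 1, 0.9], [0, 0, 0, 1, 0.9], [0, 0, 0, 0.25, 0.9], [0, 0, 0, 0, 0.9]],
  ],
)

```text
clock: 78.72
tcp_pos: [597.9, -141.9, 240.5]
eef_rot: [[-0.998, -0.057, 0.001], [-0.057, 0.998, -0.0], [-0.001, -0.0, -1.0]]
ft_force: [-0.2, 0.2, 0.0]
finger_gap: 77.0
grip_force: 0.0
```

```bash
python3 plan.py 463 -18 106 -176.7; python3 - <<'E'
from geo import *
c=grab("wrist"); print([(np.round(onz(q["pixel"],73,c)[:2]).tolist(),round(q["confidence"],2)) for q in robot.mark_of("wrist","clip")[:4]])
E
```

```text
t 78.7 p [ 597.9 -141.9  240.5] ang -176.7 gap 77.0 f [-0.2  0.2  0. ] j [  2.  20.   0.   0. -70. -88.]
roll -0.00  d [3.19 3.29 3.36]  rows>=4
[([487.0, -382.0], 0.89), ([531.0, -282.0], 0.83), ([462.0, -20.0], 0.78), ([540.0, -238.0], 0.66)]
```

>>> move_arm(
  deltas=[
    [[0.79, 0.8, 0, 0, 0.9], [0.8, 0.83, 0, 0, 0.9], [0.8, 0.83, 0, 0, 0.9], [0.8, 0.83, 0, 0, 0.9], [0, 0, 0.5, 0, 0.9], [0, 0, 0.8, 0, 0.9], [0, 0, 0.8, 0, 0.9], [0, 0, 0.6, 0, 0.9], [0, 0, 0.45, 0, 0.9], [0, 0, 0.21, 0, 0.9], [0, 0, 0, 0, 0.9], [0, 0, 0, 0, 0.6], [0, 0, 0, 0, 0.45], [0, 0, 0, 0, 0.3], [0, 0, 0, 0, 0.2], [0, 0, 0, 0, 0], [0, 0, 0, 0, 0], [0, 0, 0, 0, 0]],
  ],
)

```text
clock: 81.08
tcp_pos: [464.9, -17.9, 107.8]
eef_rot: [[-0.998, -0.058, 0.004], [-0.058, 0.998, -0.001], [-0.004, -0.001, -1.0]]
ft_force: [-2.8, -0.6, 15.0]
finger_gap: 25.5
grip_force: 30.5
```

>>> move_arm(
  deltas=[
    [[0, 0, -0.2, 0, 0], [0, 0, -0.4, 0, 0], [0, 0, -0.6, 0, 0], [0, 0, -0.8, 0, 0], [0, 0, -0.8, 0, 0], [0, 0, -0.55, -0.5, 0], [0, 0, 0, -1, 0], [0, 0, 0, -1, 0], [0, 0, 0, -1, 0], [0, 0, 0, -1, 0], [0, 0, 0, -1, 0], [0, 0, 0, -0.75, 0], [0, 0, 0, 0, 0]],
  ],
)

```text
clock: 82.7
tcp_pos: [462.9, -17.7, 238.7]
eef_rot: [[-0.413, -0.911, -0.001], [-0.911, 0.413, -0.0], [0.0, 0.001, -1.0]]
ft_force: [-0.4, 0.5, -0.3]
finger_gap: 25.2
grip_force: 30.1
```

```bash
python3 inhand.py; python3 plan.py $(python3 -c "
from geo import *
print(*w(RP,2,79))") 190 -114.2; python3 - <<'E'
from geo import *
for n in("side","top"):
    c=grab(n); print(n,[(np.round(onz(q["pixel"],0,c)[:2]).tolist(),round(q["confidence"],2)) for q in robot.mark_of(n,"casting")[:4]])
print([np.round(w(RP,0,y)) for y in(-105,0,105)])
E
```

```text
gap 25.2376878242622 -114.36864333881347 [462.86381069 -17.73573391 238.66519096]
wrist [([252.0, 212.0], 0.72, [252.0, 219.0])]
top [([341.0, 185.0], 0.79, [255.0, 203.0])]
side [([270.0, 170.0], 0.96, [270.0, 163.0]), ([406.0, 197.0], 0.81, [270.0, 163.0]), ([366.0, 192.0], 0.73, [270.0, 163.0])]
t 83.0 p [463.1 -17.7 238.9] ang -114.3 gap 24.8 f [ 0.3  0.8 -0.5] j [ 18.   5. -20.  -0. -65. -42.]
roll -0.01  d [ 2.69 -4.28  1.22]  rows>=5
side [([521.0, -255.0], 0.85), ([585.0, -165.0], 0.65), ([502.0, -361.0], 0.62)]
top [([584.0, -166.0], 0.77), ([540.0, -261.0], 0.62), ([504.0, -352.0], 0.52)]
[array([ 498., -353.]), array([ 541., -257.]), array([ 584., -162.])]
```

>>> move_arm(
  deltas=[
    [[0.3, -0.5, 0, 0, 0], [0.5, -0.8, 0, 0, 0], [0.5, -0.8, 0, 0, 0], [0.5, -0.8, 0, 0, 0], [0.5, -0.8, 0, 0, 0], [0.39, -0.58, 0, 0, 0], [0, 0, 0.5, 0, 0], [0, 0, 0.7, 0, 0], [0, 0, 0, 0, 0], [0, 0, 0, 0, 0]],
  ],
)

```text
clock: 84.45
tcp_pos: [575.7, -186.3, 192.0]
eef_rot: [[-0.411, -0.912, 0.002], [-0.912, 0.411, -0.001], [0.0, -0.002, -1.0]]
ft_force: [-0.4, -0.2, 0.1]
finger_gap: 25.0
grip_force: 30.1
```

```bash
python3 plan.py $(python3 -c "
from geo import *
print(*w(RP,2,79))") 112 -114.2
```

```text
t 84.5 p [ 575.7 -186.3  192. ] ang -114.2 gap 25.0 f [-0.4 -0.2  0.1] j [ -3.  21.  -5.   0. -63. -22.]
roll -0.00  d [0.   0.01 2.  ]  rows>=3
```

>>> move_arm(
  deltas=[
    [[0, 0, 0.5, 0, 0], [0, 0, 0.5, 0, 0], [0, 0, 0.5, 0, 0], [0, 0, 0.3, 0, 0], [0, 0, 0.18, 0, 0], [0, 0, 0, 0, 0], [0, 0, 0, 0, 0]],
  ],
)

```text
clock: 85.32
tcp_pos: [575.6, -186.2, 112.6]
eef_rot: [[-0.411, -0.912, 0.002], [-0.912, 0.411, -0.0], [-0.0, -0.002, -1.0]]
ft_force: [-0.4, -0.3, -1.0]
finger_gap: 25.2
grip_force: 30.1
```

>>> move_arm(
  deltas=[
    [[0, 0, 0, 0, 0.35], [0, 0, 0, 0, 0.5], [0, 0, 0, 0, 0.65], [0, 0, 0, 0, 0.8], [0, 0, 0, 0, 0.95], [0, 0, 0, 0, 0.95], [0, 0, -0.3, 0, 0.95], [0, 0, -0.7, 0, 0.95], [0, 0, -1, 0, 0.95], [0, 0, -1, 0, 0.95], [0, 0, -0.7, 0, 0.95], [-0.6, 0.78, 0, 0, 0.95], [-0.6, 0.78, 0, 0, 0.95], [-0.6, 0.78, 0, 0, 0.95], [-0.6, 0.78, 0, 0, 0.95], [-0.6, 0.78, 0, 0, 0.95], [-0.6, 0.78, 0, 0, 0.95], [0, 0, 0, 0, 0.95], [0, 0, 0, 0, 0.95]],
  ],
)

```text
clock: 87.7
tcp_pos: [463.8, 22.0, 260.6]
eef_rot: [[-0.411, -0.912, 0.002], [-0.912, 0.411, 0.0], [-0.001, -0.001, -1.0]]
ft_force: [0.1, -0.5, -0.3]
finger_gap: 82.4
grip_force: 0.0
```

```bash
python3 - <<'E'
from geo import *
ims=[]
for n in("side","top","wrist"):
    c=grab(n); print(n,[(np.round(onz(q["pixel"],73,c)[:2]).tolist(),round(q["confidence"],2)) for q in robot.mark_of(n,"clip")[:4]],[(np.round(onz(q["pixel"],0,c)[:2]).tolist(),round(q["confidence"],2)) for q in robot.mark_of(n,"casting")[:4]])
    ims.append(c[0])
a=cv2.resize(ims[0][120:270,280:430],(400,400),interpolation=cv2.INTER_CUBIC);b=cv2.resize(ims[1][120:270,250:400],(400,400),interpolation=cv2.INTER_CUBIC)
cv2.imwrite("pics/f.png",np.hstack([a,b])); print([np.round(w(RP,2,y)) for y in(-131,-26,79)])
E
```

```text
side [([514.0, -276.0], 0.85), ([573.0, -197.0], 0.81), ([486.0, -379.0], 0.72), ([579.0, -348.0], 0.49)] [([578.0, -160.0], 0.81), ([500.0, -360.0], 0.68), ([529.0, -257.0], 0.6), ([616.0, -311.0], 0.47)]
top [([497.0, -382.0], 0.84), ([571.0, -183.0], 0.65), ([538.0, -280.0], 0.47), ([274.0, 440.0], 0.3)] [([493.0, -360.0], 0.76), ([545.0, -242.0], 0.61), ([585.0, -156.0], 0.57)]
wrist [([575.0, -191.0], 0.9)] [([585.0, -160.0], 0.66)]
[array([ 489., -378.]), array([ 532., -282.]), array([ 575., -186.])]
```

View pics/f.png

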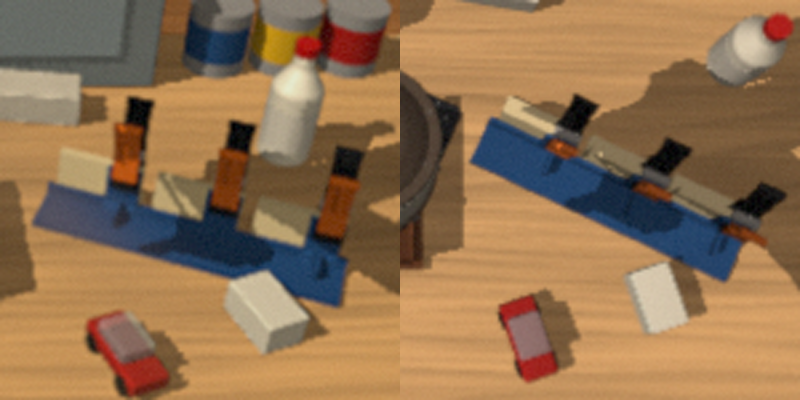

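```bash
python3 -c "
from cell import robot
print(robot.sign_off())"
```

```text
the job is handed in; nothing more can be done
None
```

All three castings were ejected, stood in their own bays on the rack and clamped there with a clip each, and the job is handed in at about 88 s; the last camera views showed all three upright and clipped, but sign-off returned no verdict.

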